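# Close the clean jars with their covers

## Robot

A 6-joint arm with a two-finger parallel gripper is mounted at the origin on the work surface. World frame = base frame: x ahead of the robot, y to its left, z up, the work surface at z = 0. Lengths are in m, angles in rad, forces in N, time in s.
With the tool pointing down it reaches from about 0.3 to 0.85 m from the base axis. Payload 4.2 kg.
Tool frame: the origin (TCP) lies on the centre line of the jaws, within the pads' length; the fingertips stand r.tcp_to_tips ahead of it and the grasp point (between the pads) lies 3 mm ahead of it (r.tcp_to_tips is the distance from the TCP to the fingertips, in m); x points along the fingers, y is the direction in which the jaws open and shut, and the axes are right-handed (so a half turn about x gives the same grasp; the last joint's range is limited). The gripper opens to 91 mm and grips with 3 to 60 N. Pads are 32 mm wide; open, the fingers measure 118 mm over their backs; the gripper's body (76 mm by 178 mm) begins 60 mm behind the grasp point.
Start: joints at [1.266, 0.32, 1.565, -0, 1.257, -0.02], TCP at [0.162, 0.552, 0.201] pointing down, gripper open.
Joint ranges: [-3.11, 3.11], [-0.84, 2.01], [0.21, 2.61], [-1.34, 4.49], [0.05, 2.63], [-2.56, 2.56]. Speed limits (rad/s): [2.57, 2.57, 3.14, 3.14, 3.14, 3.14].

## Interface

Orientations are given as a rotation vector (axis times angle).
In Python, from plant import telemetry, get_image, get_calibration, ticket, r gives the robot as it stands.
- The arm moves only by the tool move_arm, never from a script. Its argument "steps" is a list of rows, each an object of numbers: "tx", "ty", "tz": the shift along the tool's x, y, z in mm; "roll": the turn about the tool's x in degrees; "fingers": the finger opening in mm, from 0 to 91.2. In form: [{"tx": .., "ty": .., "tz": .., "roll": .., "fingers": ..}, ...]. A call has 1 to 12 rows; each row is the pose to reach, as a shift and turn from the pose commanded when the call began, along the tool's axes at that moment; what a row does not reach only later rows make up. A row lasts 1/12 s, in which the tool goes at most 41.7 mm and 7.16 degrees, less where a joint would pass 70% of its speed; a pose out of reach is approached as far as the arm can. A call with a gripper value outside its range is refused whole. The fingers move at their own pace and stop on an object; "squeeze" is the grip in N (left out, the last holds). Time passes only in rows, so rows that repeat a pose let the fingers close. It gives the time, the measured TCP pose, the force and the opening at its end, in the units of the state.
- telemetry.get_state(): the state, without advancing time (a new reading comes with each control period).
- get_image(name): name is "scene" or "top"; returns (picture, depth): 480x640x3 uint8, red, green, blue; 480x640 float32, m along the optical axis (not along the pixel's ray), 0 where there is no reading.
- get_calibration(name): a dict with "intrinsics" (3x3 intrinsics, pixels), "rvec" (rotation vector, rad) and "tvec" (3), from world to camera coordinates, as OpenCV has them. Camera axes: x right, y down, z forward; pixel columns grow to the right and rows downward; lengths in m; the calibration is good to about 2 mm. A picture is of the moment at which its call begins. get_calibration takes no time and is no camera call.
- ticket.finish_job(): hands the job in, once; it reports no verdict.
The state is a dict: "time_s": time; "joints": joint angles; "qvel": joint speeds; "tau": joint torques, N m; "eef_pos": TCP position; "eef_rot": TCP orientation; "contact_force": force on the tool from outside, world axes, zero at the start; "torque": the same for the moment, N m; "gripper_width": opening from 0.0 (shut) to 1.0 (fully open).
Only numpy, scipy, OpenCV 4.12 (cv2) and the standard library are available. Lean on these libraries where they do the work, as an engineer would, in place of code of your own. Each camera call takes 0.05 s, during which the arm holds its last target. There are 200 camera calls.

## Task

The four porcelain jars on the bench are back from the drying oven, clean and open, and their steel covers lie in a pile, largest at the bottom. Take the pile apart and close each jar with the cover of its own size, right way up, the plug down in the mouth and the disc flat on the rim. Leave the jars standing where they are, and do not disturb the tape roll or the brown bottle.

Things in the scene. Friction and masses are not known exactly. Their poses are not given: they have to be found in the camera images.
- cover_1: Largest of four flat steel jar covers, about 90 g: disc 68 mm across, 7 mm thick; centred under it a plug 44 mm across, 6 mm deep, that drops into the mouth of jar_1. At the start bottom of the pile, on the bench. Grip it across the disc's edge. Origin: centre of the plug's underside (disc from 6 to 13 mm above it); z out of the top.
- cover_2: Second largest of four flat steel jar covers, about 65 g: disc 57 mm across, 7 mm thick; centred under it a plug 33 mm across, 6 mm deep, that drops into the mouth of jar_2. At the start lying on cover_1, up to 4 mm off its centre. Grip it across the disc's edge. Origin: centre of the plug's underside (disc from 6 to 13 mm above it); z out of the top.
- cover_3: Second smallest of four flat steel jar covers, about 45 g: disc 46 mm across, 7 mm thick; centred under it a plug 22 mm across, 6 mm deep, that drops into the mouth of jar_3. At the start lying on cover_2, up to 4 mm off its centre. Grip it across the disc's edge. Origin: centre of the plug's underside (disc from 6 to 13 mm above it); z out of the top.
- cover_4: Smallest of four flat steel jar covers, about 28 g: disc 35 mm across, 7 mm thick; centred under it a plug 11 mm across, 6 mm deep, that drops into the mouth of jar_4. At the start top of the pile, lying on cover_3, up to 4 mm off its centre. Grip it across the disc's edge. Origin: centre of the plug's underside (disc from 6 to 13 mm above it); z out of the top.
- jar_1: Largest of four open white porcelain jars, about 420 g, loose, upright on the bench: 82 mm high, body 70 mm across, top 15 mm a straight neck 60 mm across, mouth 54 mm wide. Takes cover_1 (5 mm play all round the plug); seated, the cover's origin is 76 mm above the jar's. Origin: centre of the underside; z up.
- jar_2: Second largest of four open white porcelain jars, about 300 g, loose, upright on the bench: 74 mm high, body 59 mm across, top 15 mm a straight neck 49 mm across, mouth 43 mm wide. Takes cover_2 (5 mm play all round the plug); seated, the cover's origin is 68 mm above the jar's. Origin: centre of the underside; z up.
- jar_3: Second smallest of four open white porcelain jars, about 200 g, loose, upright on the bench: 66 mm high, body 48 mm across, top 15 mm a straight neck 38 mm across, mouth 32 mm wide. Takes cover_3 (5 mm play all round the plug); seated, the cover's origin is 60 mm above the jar's. Origin: centre of the underside; z up.
- jar_4: Smallest of four open white porcelain jars, about 130 g, loose, upright on the bench: 58 mm high, body 37 mm across, top 15 mm a straight neck 27 mm across, mouth 21 mm wide. Takes cover_4 (5 mm play all round the plug); seated, the cover's origin is 52 mm above the jar's. Origin: centre of the underside; z up.
- tape_roll: Bystander: a yellow roll of adhesive tape, 88 mm across, 24 mm high, lying flat. Origin: centre of its underside.
- brown_bottle: Bystander: a small capped brown bottle, 44 mm across, 85 mm high, standing. Origin: centre of its underside.
Not all that is in view belongs to the job. What is shaped like the jar_1 but blue or green is not meant.

How it is judged:
At the end, for the whole second after the job is handed in: Every cover is on the jar of its own number: centred within 8 mm, at its seated height within 2.5 mm (plug in the mouth, disc on the rim), flat on the rim within 0.08 rad, jar and cover upright within 0.1 rad, released and at rest (horizontal distance between cover_1 and jar_1 below 0.008 m and z of cover_1 in the frame of jar_1 between 0.0735 and 0.0785 m and angle between the z axis of cover_1 and the z axis of jar_1, either way round below 0.08 rad and angle between each of cover_1, jar_1, cover_2, jar_2, cover_3, jar_3, cover_4, jar_4's own z axis and vertical below 0.1 rad and linear speed of each of cover_1, jar_1, cover_2, jar_2, cover_3, jar_3, cover_4, jar_4 below 0.02 m/s and horizontal distance between cover_2 and jar_2 below 0.008 m and z of cover_2 in the frame of jar_2 between 0.0655 and 0.0705 m and angle between the z axis of cover_2 and the z axis of jar_2, either way round below 0.08 rad and horizontal distance between cover_3 and jar_3 below 0.008 m and z of cover_3 in the frame of jar_3 between 0.0575 and 0.0625 m and angle between the z axis of cover_3 and the z axis of jar_3, either way round below 0.08 rad and horizontal distance between cover_4 and jar_4 below 0.008 m and z of cover_4 in the frame of jar_4 between 0.0495 and 0.0545 m and angle between the z axis of cover_4 and the z axis of jar_4, either way round below 0.08 rad); the robot touches nothing.
It fails at once if a jar is tipped over (leans more than 0.6 rad) (angle between any of jar_1, jar_2, jar_3, jar_4's own z axis and vertical above 0.6 rad).
It fails at once if a jar is moved more than 50 mm (distance of any of jar_1, jar_2, jar_3, jar_4 from where it was at the start of the episode above 0.05 m).
It fails at once if the tape roll or the brown bottle is moved more than 30 mm, or the bottle is tipped (distance of any of tape_roll, brown_bottle from where it was at the start of the episode above 0.03 m or angle between brown_bottle's own z axis and vertical above 0.4 rad).
It also fails if it takes over 120 s, if anything falls off the work surface, if the arm or the gripper's body presses on something with over 40 N, if the wrist force passes 120 N, or if a joint passes its speed limit or range.

## Working session

There is one attempt and no reset: what is moved stays moved. The work goes in short steps, Python scripts to look and compute and a tool call to move; the robot and the scene stay as the last step left them, time stands still between calls to the robot, and variables do not carry over. Pictures are saved under pics/ and viewed, about 12 in all and at most 16, crops included, and the job is handed in when it is done.

Besides the shell and the picture viewer there is one more tool, called as name([rows], argument=value, ...), one row to a line, values as JSON. move_arm: Moves the arm, as the interface text tells. Its arguments: {"type":"object","properties":{"steps":{"type":"array","items":{"type":"object","properties":{"tx":{"type":"number"},"ty":{"type":"number"},"tz":{"type":"number"},"roll":{"type":"number"},"fingers":{"type":"number"}}}},"squeeze":{"type":"number"}},"required":["steps"]}

```bash
ls; mkdir -p pics; cat > h.py <<'E'
import numpy as np, cv2
from plant import telemetry, get_image, get_calibration, ticket, r
def cloud(name):
    im,d=get_image(name); c=get_calibration(name); K=np.array(c["intrinsics"]); R=cv2.Rodrigues(np.array(c["rvec"],float))[0]; t=np.array(c["tvec"],float).ravel()
    v,u=np.mgrid[:480,:640]
    P=np.stack([(u-K[0,2])/K[0,0]*d,(v-K[1,2])/K[1,1]*d,d],-1)
    return im,d,(P-t)@R
E
python3 - <<'E'
from h import *
for n in ("top","scene"):
    im,d,W=cloud(n); cv2.imwrite(f"pics/{n}0.png",im[:,:,::-1]); np.savez(f"{n}0.npz",im=im,d=d,W=W)
s=telemetry.get_state(); print(s, r.tcp_to_tips)
c=get_calibration("top");print(c)
E
```

```text
pics
{'time_s': 0.1, 'joints': array([ 1.26598352e+00,  3.20216500e-01,  1.56554813e+00, -1.84753069e-05,
        1.25741767e+00, -1.99882919e-02]), 'qvel': array([-0.00203819, -0.00043838, -0.00104352,  0.00130303, -0.00197745,
        0.00107106]), 'tau': array([-2.21678038e-04, -4.13333130e+01, -2.32513994e+01,  7.29122409e-02,
        4.20729700e-02, -6.92009053e-05]), 'eef_pos': array([0.16142407, 0.55137869, 0.20031443]), 'eef_rot': array([ 0.22232908,  1.55944999, -0.22480462]), 'contact_force': array([-0.05214476, -0.56880703, -0.11680322]), 'torque': array([ 0.0326945 , -0.00693772, -0.01112863]), 'gripper_width': 0.9974995535386394} 0.022
{'intrinsics': array([[607.72388298,   0.        , 311.48195583],
       [  0.        , 607.72388298, 234.89136981],
       [  0.        ,   0.        ,   1.        ]]), 'rvec': array([ 2.11974942, -2.15871793,  0.17576542]), 'tvec': array([0.03297006, 0.53110325, 1.24324689])}
```

View pics/top0.png

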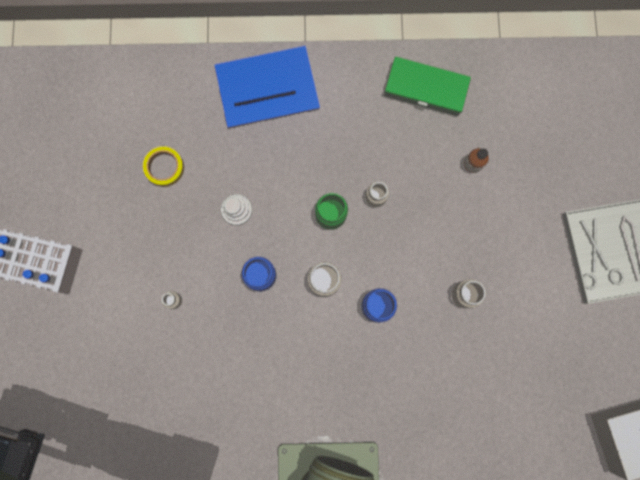

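View pics/scene0.png

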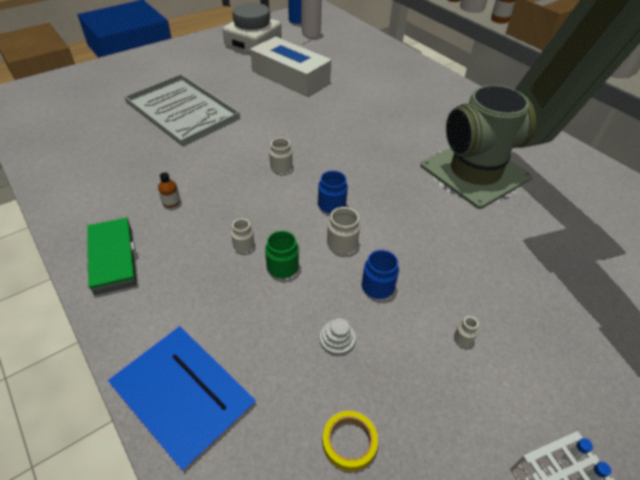

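The top view shows the pile at (236,208). The white jars are jar_1 at (323,279), jar_2 at (470,293), jar_3 at (377,193) and jar_4 at (171,300). The blue and green jars are decoys, the tape is at (163,166) and the bottle at (478,159). The scene view agrees.

```bash
cat >> h.py <<'E'
from scipy.optimize import least_squares
def ring(P,R,c0,inner=None):
    # fit disc/annulus: centre maximising: points all inside R -> use robust outer hull fit with known R
    h=cv2.convexHull(P.astype(np.float32)).reshape(-1,2)
    s=least_squares(lambda c:np.hypot(*(h-c).T)-R,c0,loss="soft_l1",f_scale=0.001)
    return s.x,np.std(s.fun)
JAR={1:(.082,.030,(323,279)),2:(.074,.0245,(470,293)),3:(.066,.019,(377,193)),4:(.058,.0135,(171,300))}
def band(W,c,rad,z0,z1):
    m=(np.hypot(W[...,0]-c[0],W[...,1]-c[1])<rad)&(W[...,2]>z0)&(W[...,2]<z1)
    return W[m]
E
python3 - <<'E'
from h import *
for n in ("top","scene"):
    f=np.load(n+"0.npz");W=f["W"]
    if n=="top": 
        cs={k:np.median(W[v[2][1]-12:v[2][1]+12,v[2][0]-12:v[2][0]+12].reshape(-1,3),0)[:2] for k,v in JAR.items()}
        pc=np.median(W[200:215,230:242].reshape(-1,3),0)[:2]
    for k,(h,R,_) in JAR.items():
        P=band(W,cs[k],.05,h-.006,h+.006)
        print(n,"jar",k,len(P),P.mean(0).round(4),P[:,2].std().round(4),ring(P[:,:2],R,P[:,:2].mean(0)))
    P=band(W,pc,.05,.003,.08); print(np.histogram(P[:,2],np.arange(0,.08,.004)))
    for i,R in enumerate((.034,.0285,.023,.0175)):
        z=.013*(i+1)
        P=band(W,pc,.05,z-.0045,z+.0045)
        print(n,"cover",i+1,len(P),P[:,2].mean().round(4),ring(P[:,:2],R,P[:,:2].mean(0)))
E
```

```text
top jar 1 144 [ 0.4391 -0.0015  0.081 ] 0.0024 (array([ 0.43855046, -0.00121673]), np.float64(0.00030739420845637993))
top jar 2 118 [ 0.4031 -0.3035  0.0727] 0.0024 (array([ 0.4032138 , -0.30314163]), np.float64(0.00046534293835519323))
top jar 3 86 [ 0.6214 -0.119   0.0645] 0.0023 (array([ 0.62166918, -0.11942351]), np.float64(0.0006174711509838097))
top jar 4 55 [0.4014 0.3209 0.056 ] 0.0025 (array([0.40201101, 0.32120914]), np.float64(0.00044930614034898266))
(array([ 25,  47,  89,  94,  21,  52,  91,  31,  33,  78,  30,  23, 109,
        73,   4,   0,   0,   0,   0]), array([0.   , 0.004, 0.008, 0.012, 0.016, 0.02 , 0.024, 0.028, 0.032,
       0.036, 0.04 , 0.044, 0.048, 0.052, 0.056, 0.06 , 0.064, 0.068,
       0.072, 0.076]))
top cover 1 192 0.0125 (array([0.59769297, 0.18687646]), np.float64(0.0002861331259512236))
top cover 2 151 0.0255 (array([0.59909894, 0.18655841]), np.float64(0.00040203214004301866))
top cover 3 131 0.0382 (array([0.5993961 , 0.18805023]), np.float64(0.0003752717100519935))
top cover 4 188 0.0513 (array([0.59726621, 0.19019691]), np.float64(0.0004462097
[... 435 characters left out ...]
32467255]), np.float64(0.00030657063713173717))
(array([ 37,  14,  63, 203,  15,  29, 169,  32,  17, 109,  82,   6,  84,
       185,   1,   0,   0,   0,   0]), array([0.   , 0.004, 0.008, 0.012, 0.016, 0.02 , 0.024, 0.028, 0.032,
       0.036, 0.04 , 0.044, 0.048, 0.052, 0.056, 0.06 , 0.064, 0.068,
       0.072, 0.076]))
scene cover 1 271 0.0133 (array([0.59656705, 0.18993688]), np.float64(0.0003766962648130553))
scene cover 2 222 0.0263 (array([0.59764439, 0.18942174]), np.float64(0.00045547630317688986))
scene cover 3 202 0.0393 (array([0.59832035, 0.191221  ]), np.float64(0.00028459889872154185))
scene cover 4 270 0.0525 (array([0.59643126, 0.19267536]), np.float64(0.0005301362308000664))
```

```bash
cat >> h.py <<'E'
def delta(target,pos=None):
    s=telemetry.get_state(); R=cv2.Rodrigues(np.array(s["eef_rot"]))[0]
    return (R.T@(np.array(target)-s["eef_pos"])*1000).round(1)
E
python3 - <<'E'
from h import *
s=telemetry.get_state(); print(cv2.Rodrigues(s["eef_rot"])[0].round(3)); print(delta((.5968,.1914,.14)))
E
```

```text
[[-0.     0.281  0.96 ]
 [-0.002  0.96  -0.281]
 [-1.    -0.002 -0.   ]]
[  60.7 -223.   519. ]
```

move_arm([
  {"tx": 10,"ty": -20,"tz": 40,"roll": -5},
  {"tx": 60,"ty": -223,"tz": 519,"roll": -16.3},
  {"tx": 60,"ty": -223,"tz": 519,"roll": -16.3},
  {"tx": 60,"ty": -223,"tz": 519,"roll": -16.3},
  {"tx": 60,"ty": -223,"tz": 519,"roll": -16.3},
  {"tx": 60,"ty": -223,"tz": 519,"roll": -16.3},
  {"tx": 60,"ty": -223,"tz": 519,"roll": -16.3},
  {"tx": 60,"ty": -223,"tz": 519,"roll": -16.3},
  {"tx": 60,"ty": -223,"tz": 519,"roll": -16.3},
  {"tx": 60,"ty": -223,"tz": 519,"roll": -16.3},
  {"tx": 60,"ty": -223,"tz": 519,"roll": -16.3},
  {"tx": 60,"ty": -223,"tz": 519,"roll": -16.3},
], squeeze=20)

```text
invalid input at $.steps[0]: expected keys tx, ty, tz, roll, fingers
```

```bash
python3 - <<'E'
from h import *
s=telemetry.get_state(); print(s["time_s"],s["eef_pos"],cv2.Rodrigues(s["eef_rot"])[0].round(3)); print(delta((.5968,.1914,.14)))
E
```

```text
0.1 [0.16142407 0.55137869 0.20031443] [[-0.     0.281  0.96 ]
 [-0.002  0.96  -0.281]
 [-1.    -0.002 -0.   ]]
[  60.7 -223.   519. ]
```

All five keys are needed in every row.

move_arm([
  {"tx": 10,"ty": -20,"tz": 40,"roll": -5,"fingers": 90},
  {"tx": 60,"ty": -223,"tz": 519,"roll": -16.3,"fingers": 90},
  {"tx": 60,"ty": -223,"tz": 519,"roll": -16.3,"fingers": 90},
  {"tx": 60,"ty": -223,"tz": 519,"roll": -16.3,"fingers": 90},
  {"tx": 60,"ty": -223,"tz": 519,"roll": -16.3,"fingers": 90},
  {"tx": 60,"ty": -223,"tz": 519,"roll": -16.3,"fingers": 90},
  {"tx": 60,"ty": -223,"tz": 519,"roll": -16.3,"fingers": 90},
  {"tx": 60,"ty": -223,"tz": 519,"roll": -16.3,"fingers": 90},
  {"tx": 60,"ty": -223,"tz": 519,"roll": -16.3,"fingers": 90},
  {"tx": 60,"ty": -223,"tz": 519,"roll": -16.3,"fingers": 90},
  {"tx": 60,"ty": -223,"tz": 519,"roll": -16.3,"fingers": 90},
  {"tx": 60,"ty": -223,"tz": 519,"roll": -16.3,"fingers": 90},
], squeeze=20)

```text
time_s: 1.1
eef_pos: [0.5431, 0.2353, 0.1474]
eef_rot: [0.0, 1.571, -0.001]
contact_force: [1.2, 1.7, -0.1]
gripper_width: 0.983
```

```bash
python3 - <<'E'
from h import *
s=telemetry.get_state(); print(s["time_s"],s["eef_pos"],cv2.Rodrigues(s["eef_rot"])[0].round(3)); print(delta((.5968,.1914,.14)))
E
```

```text
1.1 [0.54314799 0.23526365 0.14741703] [[-0.001  0.001  1.   ]
 [-0.     1.    -0.001]
 [-1.    -0.    -0.001]]
[  7.4 -43.8  53.7]
```

move_arm([
  {"tx": 4,"ty": -22,"tz": 27,"roll": 0,"fingers": 90},
  {"tx": 7,"ty": -44,"tz": 53,"roll": 0,"fingers": 90},
  {"tx": 7,"ty": -44,"tz": 53,"roll": 0,"fingers": 90},
  {"tx": 7,"ty": -44,"tz": 53,"roll": 0,"fingers": 90},
  {"tx": 7,"ty": -44,"tz": 53,"roll": 0,"fingers": 90},
])

```text
time_s: 1.52
eef_pos: [0.5943, 0.1932, 0.1404]
eef_rot: [0.001, 1.573, -0.0]
contact_force: [0.2, 1.3, 0.5]
gripper_width: 0.989
```

```bash
python3 - <<'E'
from h import *
s=telemetry.get_state(); print(s["time_s"],s["eef_pos"]); print(delta((.5968,.1914,.064)))
for n in ("top","scene"):
    im,d,W=cloud(n); u=W[...,0];m=(np.hypot(W[...,0]-.597,W[...,1]-.19)<.08)&(W[...,2]>.1)&(W[...,2]<.135)
    P=W[m]; print(n,len(P),P.min(0) if len(P) else 0,P.max(0) if len(P) else 0)
    v,u=np.where(m); 
    a=im[120:320,140:380] if n=="top" else im[200:440,230:470]
    cv2.imwrite(f"pics/{n}1.png",cv2.resize(a,None,fx=2,fy=2)[:,:,::-1])
cv2.imwrite("pics/both1.png",np.hstack([cv2.resize(cv2.imread(f"pics/{n}1.png"),(400,400)) for n in ("top","scene")]))
E
```

```text
1.5167 [0.59425154 0.19317622 0.14043195]
[76.4 -1.8  2.7]
top 0 0 0
scene 0 0 0
```

View pics/both1.png

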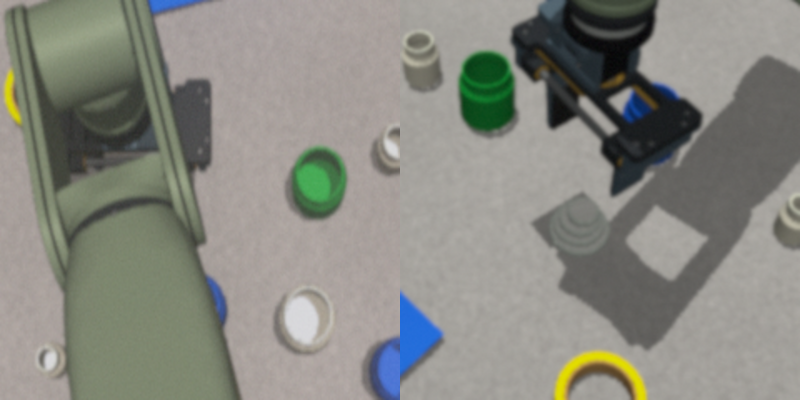

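The arm hides the pile from the top camera. In the scene view the open gripper stands above the pile, which is undisturbed.

move_arm([
  {"tx": 25,"ty": -1,"tz": 1,"roll": 0,"fingers": 90},
  {"tx": 45,"ty": -1,"tz": 1,"roll": 0,"fingers": 90},
  {"tx": 55,"ty": -1,"tz": 1,"roll": 0,"fingers": 70},
  {"tx": 55,"ty": -1,"tz": 1,"roll": 0,"fingers": 70},
  {"tx": 55,"ty": -1,"tz": 1,"roll": 0,"fingers": 70},
  {"tx": 55,"ty": -1,"tz": 1,"roll": 0,"fingers": 70},
])

```text
time_s: 2.12
eef_pos: [0.5967, 0.1927, 0.0873]
eef_rot: [0.0, 1.569, 0.001]
contact_force: [-0.5, -0.0, -0.6]
gripper_width: 0.773
```

```bash
python3 - <<'E'
from h import *
s=telemetry.get_state(); print(s["time_s"],s["eef_pos"]); print(delta((.5968,.1914,.064)))
n="scene"; im,d,W=cloud(n)
cv2.imwrite("pics/s2.png",cv2.resize(im[240:400,260:420],None,fx=3,fy=3)[:,:,::-1])
# finger points: dark pixels near
dark=im.max(2)<70
for z0 in (.062,.068,.075,.082):
    m=dark&(np.hypot(W[...,0]-.597,W[...,1]-.19)<.08)&(abs(W[...,2]-z0)<.004); P=W[m]
    if len(P): print(z0,len(P),P.min(0).round(4),P.max(0).round(4), np.histogram(P[:,1],8))
E
```

```text
2.1167 [0.59666057 0.19274755 0.08729503]
[23.3 -1.4  0.1]
```

View pics/s2.png

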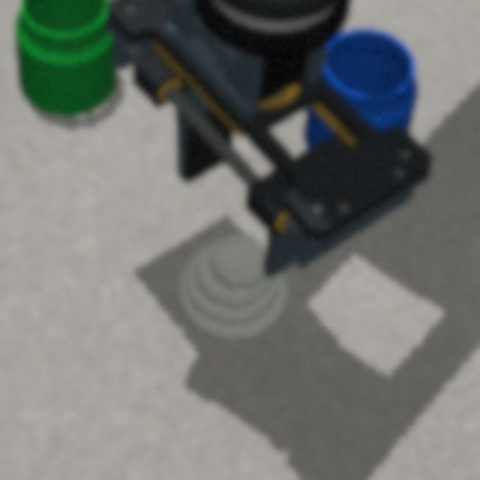

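The gripper sits over the pile with its open jaws straddling cover_4. I'll go down and close.

move_arm([
  {"tx": 12,"ty": -1,"tz": 0,"roll": 0,"fingers": 60},
  {"tx": 21,"ty": -1,"tz": 0,"roll": 0,"fingers": 55},
  {"tx": 21,"ty": -1,"tz": 0,"roll": 0,"fingers": 50},
  {"tx": 21,"ty": -1,"tz": 0,"roll": 0,"fingers": 50},
  {"tx": 21,"ty": -1,"tz": 0,"roll": 0,"fingers": 50},
])

```text
time_s: 2.58
eef_pos: [0.5964, 0.1912, 0.0655]
eef_rot: [0.001, 1.57, 0.0]
contact_force: [-0.1, -0.9, -0.1]
gripper_width: 0.549
```

move_arm([
  {"tx": 1,"ty": 0,"tz": 0,"roll": 0,"fingers": 42},
  {"tx": 1,"ty": 0,"tz": 0,"roll": 0,"fingers": 38},
  {"tx": 1,"ty": 0,"tz": 0,"roll": 0,"fingers": 34},
  {"tx": 1,"ty": 0,"tz": 0,"roll": 0,"fingers": 30},
  {"tx": 1,"ty": 0,"tz": 0,"roll": 0,"fingers": 25},
  {"tx": 1,"ty": 0,"tz": 0,"roll": 0,"fingers": 25},
  {"tx": 1,"ty": 0,"tz": 0,"roll": 0,"fingers": 25},
])

```text
time_s: 3.17
eef_pos: [0.596, 0.191, 0.064]
eef_rot: [0.0, 1.571, -0.0]
contact_force: [0.3, -0.4, -0.2]
gripper_width: 0.276
```

```bash
python3 - <<'E'
from h import *
s=telemetry.get_state(); print(s["time_s"],s["eef_pos"],s["gripper_width"]*91.2); print(delta((.4017,.3229,.14)))
E
```

```text
3.1667 [0.59603426 0.1910242  0.06395979] 25.141172395675795
[ -76.   131.8 -194.4]
```

The width is 25 mm, which is less than the 35 mm disc, so something is off. Looking.

```bash
python3 - <<'E'
from h import *
im,d,W=cloud("scene")
cv2.imwrite("pics/s3.png",cv2.resize(im[270:370,280:400],None,fx=5,fy=5)[:,:,::-1])
E
```

```text
(no output)
```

View pics/s3.png

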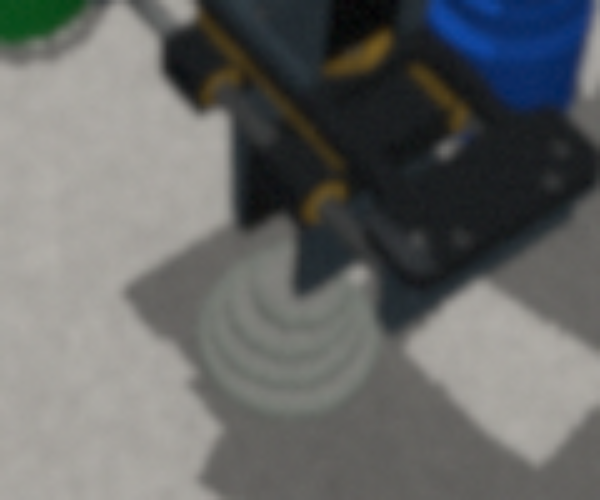

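```bash
cat >> h.py <<'E'
def proj(n,P):
    c=get_calibration(n); return cv2.projectPoints(np.array(P,float),np.array(c["rvec"],float),np.array(c["tvec"],float),np.array(c["intrinsics"]),None)[0].reshape(-1,2)
E
python3 - <<'E'
from h import *
im,d,W=cloud("scene"); im=im[270:370,280:400,::-1]; im=cv2.resize(im,None,fx=5,fy=5)
P=[(.596+a,.191+b,z) for a in (.016,-.016) for b in (.0126,-.0126) for z in (.042,.08)]
q=(proj("scene",P)-[280,270])*5; print(q.round())
for i in range(0,8,2): cv2.line(im,tuple(map(int,q[i])),tuple(map(int,q[i+1])),(0,0,255),1)
t=np.linspace(0,6.28,40)
for c,R,z in (((.5968,.1914),.0175,.052),((.5971,.1884),.034,.013)):
    cv2.polylines(im,[((proj("scene",np.c_[c[0]+R*np.cos(t),c[1]+R*np.sin(t),0*t+z])-[280,270])*5).astype(int)],True,(255,0,0),1)
cv2.imwrite("pics/s4.png",im)
# depth on finger: column around mid
for (u,v) in ((345,325),(352,330),(330,312)): print(W[v,u].round(4),im.shape)
# nearest front finger face points
m=(abs(W[...,0]-.597)<.06)&(abs(W[...,1]-.19)<.08)&(W[...,2]>.03)&(W[...,2]<.12)
P=W[m]
for z in np.arange(.04,.12,.006):
    Q=P[abs(P[:,2]-z)<.003]; 
    if len(Q): print(z.round(3),len(Q),Q[:,:2].min(0).round(4),Q[:,:2].max(0).round(4))
E
```

```text
[[280. 336.]
 [286. 278.]
 [237. 286.]
 [242. 228.]
 [350. 292.]
 [358. 233.]
 [307. 244.]
 [314. 184.]]
[0.6042 0.2144 0.089 ] (500, 600, 3)
[0.5663 0.196  0.014 ] (500, 600, 3)
[0.6087 0.1781 0.0877] (500, 600, 3)
0.04 175 [0.5794 0.1684] [0.6213 0.2144]
0.046 15 [0.5884 0.1837] [0.6126 0.2098]
0.052 173 [0.5816 0.1762] [0.6136 0.2098]
0.058 6 [0.5884 0.1781] [0.6087 0.2068]
0.076 7 [0.5949 0.1753] [0.6127 0.2043]
0.082 28 [0.5939 0.1707] [0.6128 0.2132]
0.088 39 [0.5903 0.1712] [0.6129 0.2144]
0.094 33 [0.5932 0.1704] [0.6133 0.2146]
0.1 35 [0.5971 0.1699] [0.6135 0.2157]
0.106 29 [0.5999 0.1697] [0.613  0.2156]
0.112 30 [0.5926 0.1688] [0.6128 0.2162]
0.118 23 [0.5908 0.1687] [0.6134 0.2174]
```

View pics/s4.png

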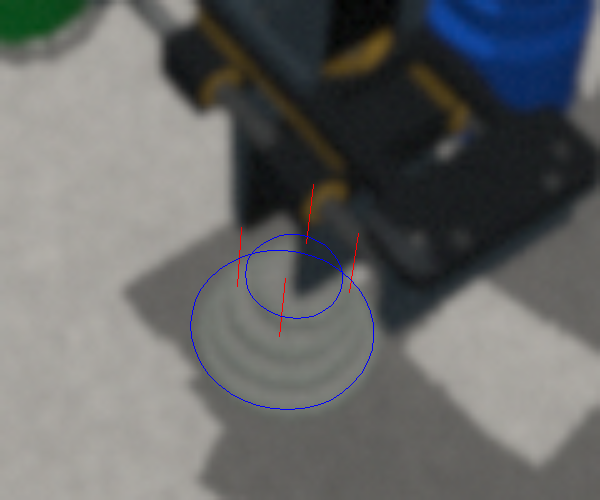

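```bash
python3 - <<'E'
from h import *
# (tcp, opening, -y tip px, +y tip px)
for tcp,w,a,b in (((.5943,.1932,.1404),.090,(318.8,275),(357.2,315.8)),((.5967,.1927,.0873),.0705,(320,299.3),(350,330.7)),((.596,.191,.064),.0251,(329,315),(340,328))):
    for px,y in ((a,tcp[1]-w/2),(b,tcp[1]+w/2+.008)):
        zs=np.arange(.02,.2,.002); q=proj("scene",[(tcp[0]+.016,y,z) for z in zs]); e=np.hypot(*(q-px).T); print(tcp[2],"tip z",zs[e.argmin()].round(3),e.min().round(1),"expected",tcp[2]-.022)
im,d,W=cloud("scene")
m=(abs(W[...,0]-.597)<.1)&(abs(W[...,1]-.19)<.12)&(W[...,2]>.06)&(W[...,2]<.25); P=W[m]
print(np.histogram(P[:,2],np.arange(.06,.25,.01)))
E
```

```text
0.1404 tip z 0.162 1.6 expected 0.1184
0.1404 tip z 0.162 0.8 expected 0.1184
0.0873 tip z 0.104 1.5 expected 0.0653
0.0873 tip z 0.108 0.3 expected 0.0653
0.064 tip z 0.082 0.5 expected 0.042
0.064 tip z 0.082 0.3 expected 0.042
(array([   0,    9,   56,   60,   47,   51,   42,   28,   13,   89,  280,
        705,  435, 1711,  415,  173,   77,   27]), array([0.06, 0.07, 0.08, 0.09, 0.1 , 0.11, 0.12, 0.13, 0.14, 0.15, 0.16,
       0.17, 0.18, 0.19, 0.2 , 0.21, 0.22, 0.23, 0.24]))
```

The tips really stand about 40 mm higher than telemetry says. It is constant over three heights, and the finger depth and body height agree. I'll trust the cameras: open, go down part way, and re-check.

move_arm([
  {"tx": 0,"ty": 0,"tz": 0,"roll": 0,"fingers": 55},
  {"tx": 0,"ty": 0,"tz": 0,"roll": 0,"fingers": 55},
  {"tx": 0,"ty": 0,"tz": 0,"roll": 0,"fingers": 55},
  {"tx": 0,"ty": 0,"tz": 0,"roll": 0,"fingers": 55},
  {"tx": 10,"ty": 0,"tz": 0,"roll": 0,"fingers": 55},
  {"tx": 20,"ty": 0,"tz": 0,"roll": 0,"fingers": 55},
  {"tx": 28,"ty": 0,"tz": 0,"roll": 0,"fingers": 55},
  {"tx": 28,"ty": 0,"tz": 0,"roll": 0,"fingers": 55},
  {"tx": 28,"ty": 0,"tz": 0,"roll": 0,"fingers": 55},
])

```text
time_s: 4.07
eef_pos: [0.5953, 0.1908, 0.0347]
eef_rot: [-0.0, 1.573, -0.001]
contact_force: [-0.1, -0.5, -0.0]
gripper_width: 0.602
```

```bash
cat >> h.py <<'E'
def overlay(fn,box,tcp,w,off,f=5,circles=()):
    im,d,W=cloud("scene"); u0,v0,u1,v1=box
    im=np.ascontiguousarray(cv2.resize(im[v0:v1,u0:u1,::-1],None,fx=f,fy=f))
    P=[(tcp[0]+a,tcp[1]+b,tcp[2]-.022+off+z) for b in (w/2,-w/2) for a,z in ((.016,.03),(.016,0),(-.016,0))]
    q=((proj("scene",P)-[u0,v0])*f).astype(int)
    cv2.polylines(im,[q[:3],q[3:]],False,(0,0,255),1)
    t=np.linspace(0,6.28,40)
    for c,R,z in circles:
        cv2.polylines(im,[((proj("scene",np.c_[c[0]+R*np.cos(t),c[1]+R*np.sin(t),0*t+z])-[u0,v0])*f).astype(int)],True,(255,0,0),1)
    cv2.imwrite(fn,im); return W
E
python3 - <<'E'
from h import *
s=telemetry.get_state(); print(s["eef_pos"],s["contact_force"])
W=overlay("pics/s5.png",(280,270,400,370),s["eef_pos"],s["gripper_width"]*.0912,.040,circles=[((.5968,.1914),.0175,.052)])
m=(abs(W[...,0]-.597)<.06)&(abs(W[...,1]-.19)<.08)&(W[...,2]>.03)&(W[...,2]<.1)
P=W[m]
for z in np.arange(.04,.09,.004):
    Q=P[abs(P[:,2]-z)<.002]; 
    if len(Q): print(z.round(3),len(Q),Q[:,:2].min(0).round(4),Q[:,:2].max(0).round(4))
E
```

```text
[0.59534376 0.19078359 0.03469732] [-0.09892826 -0.51017238 -0.04257302]
0.04 128 [0.5971 0.1689] [0.6208 0.2132]
0.044 2 [0.6047 0.1733] [0.6197 0.1902]
0.048 30 [0.5901 0.1593] [0.6133 0.2242]
0.052 115 [0.5889 0.1573] [0.6133 0.2219]
0.056 48 [0.5798 0.1569] [0.6123 0.2287]
0.06 28 [0.5787 0.1604] [0.6121 0.2293]
0.064 33 [0.5783 0.1575] [0.6121 0.2299]
0.068 26 [0.5792 0.1561] [0.6122 0.2298]
0.072 20 [0.5807 0.1596] [0.6122 0.2301]
0.076 24 [0.5841 0.1553] [0.6121 0.231 ]
0.08 26 [0.5846 0.157 ] [0.6123 0.231 ]
0.084 25 [0.5863 0.1561] [0.6125 0.2307]
0.088 15 [0.5888 0.1565] [0.6123 0.2307]
```

View pics/s5.png

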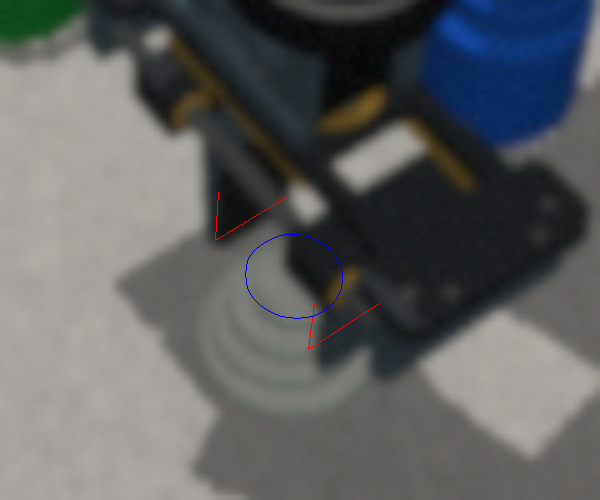

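With a 40 mm offset the overlay matches both tips. The tips are at about z 0.052 and centred on cover_4 within about 0.5 mm. Going down 9 mm and closing.

move_arm([
  {"tx": 5,"ty": 0,"tz": 0,"roll": 0,"fingers": 50},
  {"tx": 9,"ty": 0,"tz": 0,"roll": 0,"fingers": 50},
  {"tx": 9,"ty": 0,"tz": 0,"roll": 0,"fingers": 50},
  {"tx": 9,"ty": 0,"tz": 0,"roll": 0,"fingers": 45},
  {"tx": 9,"ty": 0,"tz": 0,"roll": 0,"fingers": 41},
  {"tx": 9,"ty": 0,"tz": 0,"roll": 0,"fingers": 37},
  {"tx": 9,"ty": 0,"tz": 0,"roll": 0,"fingers": 33},
  {"tx": 9,"ty": 0,"tz": 0,"roll": 0,"fingers": 28},
  {"tx": 9,"ty": 0,"tz": 0,"roll": 0,"fingers": 28},
  {"tx": 9,"ty": 0,"tz": 0,"roll": 0,"fingers": 28},
])

```text
time_s: 4.95
eef_pos: [0.5962, 0.1911, 0.0272]
eef_rot: [0.0, 1.57, -0.0]
contact_force: [-0.4, -0.6, 1.2]
gripper_width: 0.371
```

move_arm([
  {"tx": -2,"ty": 0,"tz": 0,"roll": 0,"fingers": 28},
  {"tx": -8,"ty": 0,"tz": 0,"roll": 0,"fingers": 28},
  {"tx": -20,"ty": 0,"tz": 0,"roll": 0,"fingers": 28},
  {"tx": -40,"ty": 0,"tz": 0,"roll": 0,"fingers": 28},
  {"tx": -60,"ty": 0,"tz": 0,"roll": 0,"fingers": 28},
  {"tx": -75,"ty": 0,"tz": 0,"roll": 0,"fingers": 28},
  {"tx": -75,"ty": 0,"tz": 0,"roll": 0,"fingers": 28},
  {"tx": -75,"ty": 0,"tz": 0,"roll": 0,"fingers": 28},
])

```text
time_s: 5.62
eef_pos: [0.5964, 0.1911, 0.1028]
eef_rot: [0.001, 1.569, 0.0]
contact_force: [0.1, 1.1, -0.5]
gripper_width: 0.37
```

```bash
python3 - <<'E'
from h import *
s=telemetry.get_state(); print(s["eef_pos"],s["gripper_width"]*91.2)
W=overlay("pics/s6.png",(280,250,400,350),s["eef_pos"],s["gripper_width"]*.0912,.040)
m=(abs(W[...,0]-.597)<.04)&(abs(W[...,1]-.19)<.04)&(W[...,2]>.003)&(W[...,2]<.16)
print(np.histogram(W[m][:,2],np.arange(0,.16,.01)))
for i,R in enumerate((.034,.0285,.023)):
    z=.013*(i+1); P=band(W,(.597,.19),.05,z-.0045,z+.0045)
    print("cover",i+1,len(P),P[:,2].mean().round(4),ring(P[:,:2],R,P[:,:2].mean(0)))
print(delta((.4017,.3229,.10)))
E
```

```text
[0.5964469  0.19113967 0.1027925 ] 33.74281778219155
(array([ 45, 256, 229, 274, 192,   0,   0,   0,   0,   0,   0,  10, 175,
        82,  71]), array([0.  , 0.01, 0.02, 0.03, 0.04, 0.05, 0.06, 0.07, 0.08, 0.09, 0.1 ,
       0.11, 0.12, 0.13, 0.14, 0.15]))
cover 1 274 0.0133 (array([0.59665549, 0.18972234]), np.float64(0.0004961635309642261))
cover 2 220 0.0264 (array([0.59764969, 0.18948899]), np.float64(0.0004763122663182653))
cover 3 455 0.0397 (array([0.59833071, 0.1907878 ]), np.float64(0.00036378636207188566))
[   1.7  131.9 -194. ]
```

View pics/s6.png

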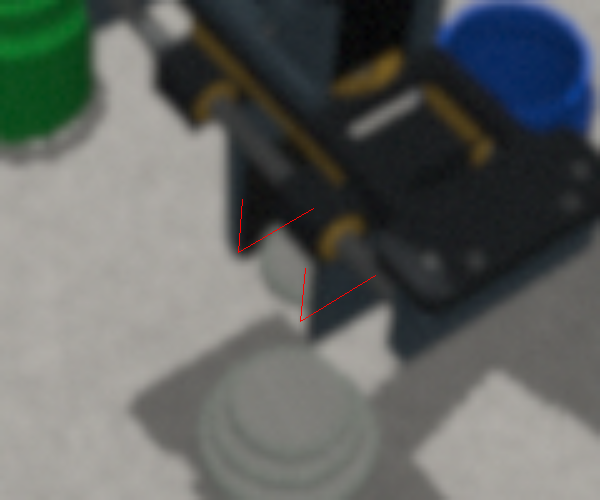

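Cover_4 is lifted and the rest of the pile has not moved. I'll check how the held cover sits by depth and colour.

```bash
cat >> h.py <<'E'
def held(R=.0175):
    s=telemetry.get_state(); p=s["eef_pos"]; im,d,W=cloud("scene")
    g=(im.min(2)>95)&(np.ptp(im.astype(int),2)<30)
    m=g&(abs(W[...,0]-p[0])<R+.01)&(abs(W[...,1]-p[1])<R+.004)&(abs(W[...,2]-p[2]-.023)<.02); P=W[m]
    print("tcp",p.round(4),"held",len(P),"mean-tcp",(P-p).mean(0).round(4),"min",(P-p).min(0).round(4),"max",(P-p).max(0).round(4))
    print(np.histogram(P[:,2]-p[2],np.arange(.005,.045,.003)))
    c=P.mean(0); n=np.linalg.svd(P-c)[2][2]; print("normal",(n*np.sign(n[2])).round(3)); return P
E
python3 - <<'E'
from h import *
P=held(); print((P[::6]-telemetry.get_state()["eef_pos"]).round(4))
E
```

```text
tcp [0.5957 0.1909 0.1016] held 99 mean-tcp [ 0.0111 -0.      0.0248] min [ 0.0039 -0.0165  0.0138] max [0.017  0.0127 0.0278]
(array([ 0,  0,  1,  0,  4,  9, 53, 32,  0,  0,  0,  0,  0]), array([0.005, 0.008, 0.011, 0.014, 0.017, 0.02 , 0.023, 0.026, 0.029,
       0.032, 0.035, 0.038, 0.041, 0.044]))
normal [ 0.358 -0.046  0.933]
[[ 0.0049 -0.0131  0.0269]
 [ 0.0053 -0.0096  0.0255]
 [ 0.0062 -0.0059  0.0275]
 [ 0.0066 -0.0052  0.0258]
 [ 0.0109 -0.0052  0.0265]
 [ 0.0154 -0.0049  0.0275]
 [ 0.0069  0.0005  0.0269]
 [ 0.012  -0.001   0.0265]
 [ 0.0166 -0.0032  0.0247]
 [ 0.0098  0.0042  0.0279]
 [ 0.0143  0.002   0.026 ]
 [ 0.0174 -0.0018  0.0212]
 [ 0.0118  0.0068  0.0268]
 [ 0.0155  0.0062  0.0263]
 [ 0.016   0.0046  0.0218]
 [ 0.0171  0.0061  0.0216]
 [ 0.0133  0.0095  0.0197]]
```

The held cover is level and centred: its top is at TCP+26.5 mm and its front edge at +17 mm. On to jar_4.

move_arm([
  {"tx": 0,"ty": 10,"tz": -15,"roll": 0,"fingers": 28},
  {"tx": 0,"ty": 27,"tz": -40,"roll": 0,"fingers": 28},
  {"tx": 0,"ty": 47,"tz": -70,"roll": 0,"fingers": 28},
  {"tx": 0,"ty": 68,"tz": -100,"roll": 0,"fingers": 28},
  {"tx": 0,"ty": 88,"tz": -130,"roll": 0,"fingers": 28},
  {"tx": 5,"ty": 108,"tz": -160,"roll": 0,"fingers": 28},
  {"tx": 12,"ty": 124,"tz": -183,"roll": 0,"fingers": 28},
  {"tx": 20,"ty": 132,"tz": -194,"roll": 0,"fingers": 28},
  {"tx": 20,"ty": 132,"tz": -194,"roll": 0,"fingers": 28},
  {"tx": 20,"ty": 132,"tz": -194,"roll": 0,"fingers": 28},
  {"tx": 20,"ty": 132,"tz": -194,"roll": 0,"fingers": 28},
])

```text
time_s: 6.63
eef_pos: [0.4026, 0.3228, 0.0816]
eef_rot: [-0.0, 1.571, -0.001]
contact_force: [0.5, 0.4, -0.1]
gripper_width: 0.374
```

```bash
python3 - <<'E'
from h import *
held(); print(delta((.4017,.3229,.0395)))
s=telemetry.get_state(); W=overlay("pics/s7.png",(410,260,530,360),s["eef_pos"],s["gripper_width"]*.0912,.040,circles=[((.4017,.3229),.0135,.058)])
P=band(W,(.4014,.3247),.03,.052,.064); print(len(P)and ring(P[:,:2],.0135,P[:,:2].mean(0)))
E
```

```text
tcp [0.4026 0.3228 0.0816] held 192 mean-tcp [ 0.0016 -0.0006  0.0256] min [-0.0155 -0.0139  0.0227] max [0.0169 0.0133 0.0286]
(array([  0,   0,   0,   0,   0,   3, 114,  75,   0,   0,   0,   0,   0]), array([0.005, 0.008, 0.011, 0.014, 0.017, 0.02 , 0.023, 0.026, 0.029,
       0.032, 0.035, 0.038, 0.041, 0.044]))
normal [-0.009  0.016  1.   ]
[42.3  0.2 -1.3]
(array([0.40173374, 0.32468053]), np.float64(0.0005613780590248616))
```

View pics/s7.png

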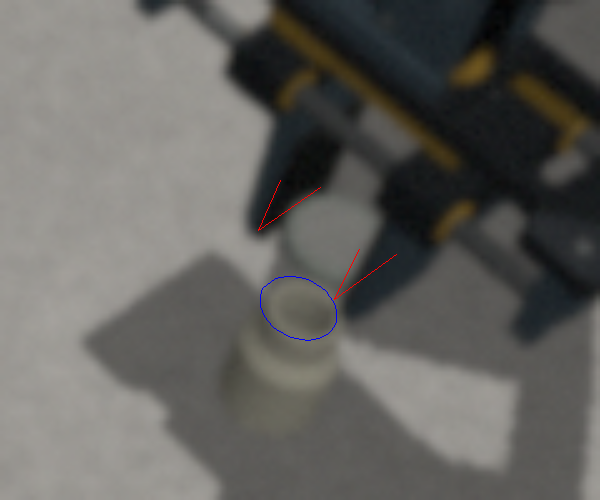

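The overlay again fits with the 40 mm offset, and the cover is flat above jar_4's mouth at crop (298,308). Lowering.

move_arm([
  {"tx": 10,"ty": 0,"tz": -1,"roll": 0,"fingers": 28},
  {"tx": 22,"ty": 0,"tz": -1.3,"roll": 0,"fingers": 28},
  {"tx": 31,"ty": 0,"tz": -1.3,"roll": 0,"fingers": 28},
  {"tx": 36,"ty": 0,"tz": -1.3,"roll": 0,"fingers": 28},
  {"tx": 39,"ty": 0,"tz": -1.3,"roll": 0,"fingers": 28},
  {"tx": 41,"ty": 0,"tz": -1.3,"roll": 0,"fingers": 28},
  {"tx": 41,"ty": 0,"tz": -1.3,"roll": 0,"fingers": 28},
  {"tx": 41,"ty": 0,"tz": -1.3,"roll": 0,"fingers": 28},
])

```text
time_s: 7.4
eef_pos: [0.401, 0.3232, 0.0411]
eef_rot: [0.001, 1.57, 0.0]
contact_force: [0.2, 0.3, 0.2]
gripper_width: 0.372
```

```bash
python3 - <<'E'
from h import *
held()
E
```

```text
tcp [0.401  0.3232 0.0411] held 183 mean-tcp [ 0.0022 -0.0001  0.025 ] min [-0.0161 -0.0137  0.0031] max [0.0163 0.0131 0.0287]
(array([ 0,  0,  0,  0,  0,  7, 76, 94,  0,  0,  0,  0,  0]), array([0.005, 0.008, 0.011, 0.014, 0.017, 0.02 , 0.023, 0.026, 0.029,
       0.032, 0.035, 0.038, 0.041, 0.044]))
normal [0.04  0.167 0.985]
```

move_arm([
  {"tx": 1,"ty": 0,"tz": 0,"roll": 0,"fingers": 28},
  {"tx": 2,"ty": 0,"tz": 0,"roll": 0,"fingers": 28},
  {"tx": 2,"ty": 0,"tz": 0,"roll": 0,"fingers": 28},
])

```text
time_s: 7.7
eef_pos: [0.4012, 0.3234, 0.0401]
eef_rot: [0.001, 1.57, 0.001]
contact_force: [-1.8, -0.8, 5.6]
gripper_width: 0.37
```

Contact at seated height. Release, rise and check.

move_arm([
  {"tx": -1,"ty": 0,"tz": 0,"roll": 0,"fingers": 37},
  {"tx": -1,"ty": 0,"tz": 0,"roll": 0,"fingers": 42},
  {"tx": -1,"ty": 0,"tz": 0,"roll": 0,"fingers": 50},
  {"tx": -1,"ty": 0,"tz": 0,"roll": 0,"fingers": 60},
  {"tx": -1,"ty": 0,"tz": 0,"roll": 0,"fingers": 60},
  {"tx": -20,"ty": 0,"tz": 0,"roll": 0,"fingers": 70},
  {"tx": -50,"ty": -10,"tz": 20,"roll": 0,"fingers": 80},
  {"tx": -60,"ty": -40,"tz": 55,"roll": 0,"fingers": 80},
  {"tx": -60,"ty": -65,"tz": 95,"roll": 0,"fingers": 80},
  {"tx": -60,"ty": -90,"tz": 135,"roll": 0,"fingers": 80},
  {"tx": -60,"ty": -110,"tz": 165,"roll": 0,"fingers": 80},
  {"tx": -60,"ty": -125,"tz": 185,"roll": 0,"fingers": 80},
])

```text
time_s: 8.7
eef_pos: [0.588, 0.1964, 0.099]
eef_rot: [0.001, 1.57, -0.001]
contact_force: [-0.3, -0.1, 0.6]
gripper_width: 0.877
```

```bash
cat >> h.py <<'E'
CR={1:.034,2:.0285,3:.023,4:.0175}; JS={1:(.4375,.0026),2:(.4016,-.2996),3:(.6197,-.1163),4:(.4014,.3247)}
def seated(k,n="scene"):
    im,d,W=cloud(n); c=JS[k]; h=JAR[k][0]+.007
    P=band(W,c,CR[k]+.012,h-.005,h+.012); q=P-P.mean(0); nn=np.linalg.svd(q[abs(q[:,2])<.003])[2][2]
    print("seated",k,len(P),"z med",np.median(P[:,2]).round(4),"want",round(h,4),ring(P[:,:2],CR[k],P[:,:2].mean(0)),"jar",c,"n",(nn*np.sign(nn[2])).round(3))
    return W
E
python3 - <<'E'
from h import *
W=seated(4)
for i,R in enumerate((.034,.0285,.023)):
    z=.013*(i+1); P=band(W,(.597,.19),.05,z-.0045,z+.0045)
    print("cover",i+1,len(P),P[:,2].mean().round(4),ring(P[:,:2],R,P[:,:2].mean(0)))
print(telemetry.get_state()["eef_pos"],delta((.5989,.189,.035)))
E
```

```text
seated 4 280 z med 0.0656 want 0.065 (array([0.40149625, 0.32460281]), np.float64(0.0005110244452438299)) jar (0.4014, 0.3247) n [-0.     0.012  1.   ]
cover 1 274 0.0133 (array([0.5966712 , 0.18983439]), np.float64(0.000464573822927196))
cover 2 224 0.0262 (array([0.59769363, 0.18951465]), np.float64(0.0005269216237059153))
cover 3 458 0.0397 (array([0.59873548, 0.19095322]), np.float64(0.0004007798074224313))
[0.59364845 0.19275998 0.09887052] [63.9 -3.6  4.8]
```

Cover_4 is seated: z 0.0656 against 0.065 wanted, centred within 0.2 mm, flat. Now cover_3.

move_arm([
  {"tx": 15,"ty": -4,"tz": 5,"roll": 0,"fingers": 70},
  {"tx": 40,"ty": -4,"tz": 5,"roll": 0,"fingers": 65},
  {"tx": 60,"ty": -4,"tz": 5,"roll": 0,"fingers": 62},
  {"tx": 75,"ty": -4,"tz": 5,"roll": 0,"fingers": 62},
  {"tx": 82,"ty": -4,"tz": 5,"roll": 0,"fingers": 62},
  {"tx": 82,"ty": -4,"tz": 5,"roll": 0,"fingers": 62},
  {"tx": 82,"ty": -4,"tz": 5,"roll": 0,"fingers": 62},
])

```text
time_s: 9.33
eef_pos: [0.5908, 0.1942, 0.0171]
eef_rot: [0.0, 1.571, -0.0]
contact_force: [-0.8, 0.2, -0.2]
gripper_width: 0.677
```

move_arm([
  {"tx": 0,"ty": -5,"tz": 8.4,"roll": 0,"fingers": 62},
  {"tx": 2,"ty": -5,"tz": 8.4,"roll": 0,"fingers": 62},
  {"tx": 4.5,"ty": -5,"tz": 8.4,"roll": 0,"fingers": 60},
  {"tx": 4.5,"ty": -5,"tz": 8.4,"roll": 0,"fingers": 60},
  {"tx": 4.5,"ty": -5,"tz": 8.4,"roll": 0,"fingers": 60},
])

```text
time_s: 9.75
eef_pos: [0.5991, 0.189, 0.0126]
eef_rot: [0.0, 1.571, -0.0]
contact_force: [-0.4, 0.1, -0.5]
gripper_width: 0.661
```

move_arm([
  {"tx": 0,"ty": 0,"tz": 0,"roll": 0,"fingers": 55},
  {"tx": 0,"ty": 0,"tz": 0,"roll": 0,"fingers": 51},
  {"tx": 0,"ty": 0,"tz": 0,"roll": 0,"fingers": 47},
  {"tx": 0,"ty": 0,"tz": 0,"roll": 0,"fingers": 43},
  {"tx": 0,"ty": 0,"tz": 0,"roll": 0,"fingers": 38},
  {"tx": 0,"ty": 0,"tz": 0,"roll": 0,"fingers": 38},
  {"tx": 0,"ty": 0,"tz": 0,"roll": 0,"fingers": 38},
  {"tx": -2,"ty": 0,"tz": 0,"roll": 0,"fingers": 38},
  {"tx": -8,"ty": 0,"tz": 0,"roll": 0,"fingers": 38},
  {"tx": -20,"ty": 0,"tz": 0,"roll": 0,"fingers": 38},
  {"tx": -40,"ty": 0,"tz": 0,"roll": 0,"fingers": 38},
  {"tx": -60,"ty": 0,"tz": 0,"roll": 0,"fingers": 38},
])

```text
time_s: 10.75
eef_pos: [0.5987, 0.1889, 0.0732]
eef_rot: [0.0, 1.572, -0.0]
contact_force: [1.1, -0.4, 0.8]
gripper_width: 0.492
```

```bash
python3 - <<'E'
from h import *
held(.023)
_,_,W=cloud("scene")
for i,R in enumerate((.034,.0285)):
    z=.013*(i+1); P=band(W,(.597,.19),.05,z-.0045,z+.0045)
    print("cover",i+1,len(P),P[:,2].mean().round(4),ring(P[:,:2],R,P[:,:2].mean(0)))
E
```

```text
tcp [0.5987 0.1889 0.0732] held 147 mean-tcp [0.0137 0.0011 0.0261] min [-0.0003 -0.0194  0.0201] max [0.0216 0.0186 0.0295]
(array([ 0,  0,  0,  0,  0,  9, 55, 79,  4,  0,  0,  0,  0]), array([0.005, 0.008, 0.011, 0.014, 0.017, 0.02 , 0.023, 0.026, 0.029,
       0.032, 0.035, 0.038, 0.041, 0.044]))
normal [0.083 0.023 0.996]
cover 1 267 0.0134 (array([0.59652405, 0.18984774]), np.float64(0.0002528724847084058))
cover 2 599 0.0267 (array([0.59765364, 0.19033293]), np.float64(0.0004451421451648945))
```

Held and level. On to jar_3 at (0.621, -0.118), raised to clear the green jar.

move_arm([
  {"tx": -15,"ty": -5,"tz": 0,"roll": 0,"fingers": 38},
  {"tx": -24,"ty": -20,"tz": 2,"roll": 0,"fingers": 38},
  {"tx": -24,"ty": -45,"tz": 4,"roll": 0,"fingers": 38},
  {"tx": -24,"ty": -75,"tz": 6,"roll": 0,"fingers": 38},
  {"tx": -24,"ty": -110,"tz": 8,"roll": 0,"fingers": 38},
  {"tx": -24,"ty": -145,"tz": 11,"roll": 0,"fingers": 38},
  {"tx": -24,"ty": -180,"tz": 14,"roll": 0,"fingers": 38},
  {"tx": -24,"ty": -215,"tz": 16,"roll": 0,"fingers": 38},
  {"tx": -24,"ty": -250,"tz": 18,"roll": 0,"fingers": 38},
  {"tx": -24,"ty": -280,"tz": 20,"roll": 0,"fingers": 38},
  {"tx": -24,"ty": -300,"tz": 22,"roll": 0,"fingers": 38},
  {"tx": -24,"ty": -307,"tz": 22,"roll": 0,"fingers": 38},
])

```text
time_s: 11.85
eef_pos: [0.6208, -0.1222, 0.0961]
eef_rot: [0.002, 1.571, -0.004]
contact_force: [0.6, 0.1, 0.4]
gripper_width: 0.499
```

move_arm([
  {"tx": 0,"ty": 0,"tz": 0,"roll": 0,"fingers": 38},
  {"tx": 0,"ty": 0,"tz": 0,"roll": 0,"fingers": 38},
])

```text
time_s: 12.02
eef_pos: [0.6206, -0.1178, 0.0961]
eef_rot: [0.002, 1.572, -0.0]
contact_force: [-0.5, -0.6, 0.1]
gripper_width: 0.493
```

```bash
python3 - <<'E'
from h import *
held(.023); print(delta((.6207,-.1178,.047)))
s=telemetry.get_state(); W=overlay("pics/s8.png",(190,160,310,260),s["eef_pos"],s["gripper_width"]*.0912,.040,circles=[((.6207,-.1178),.019,.066)])
P=band(W,(.6197,-.1163),.03,.060,.072); print(len(P)and ring(P[:,:2],.019,P[:,:2].mean(0)))
E
```

```text
tcp [ 0.6206 -0.1178  0.0961] held 86 mean-tcp [ 0.0127 -0.0007  0.0256] min [-0.0002 -0.0173  0.0195] max [0.0208 0.0166 0.0303]
(array([ 0,  0,  0,  0,  2,  8, 39, 36,  1,  0,  0,  0,  0]), array([0.005, 0.008, 0.011, 0.014, 0.017, 0.02 , 0.023, 0.026, 0.029,
       0.032, 0.035, 0.038, 0.041, 0.044]))
normal [0.096 0.019 0.995]
[49.2 -0.8  0.1]
(array([ 0.6198849 , -0.11584339]), np.float64(0.0006288242407216528))
```

View pics/s8.png

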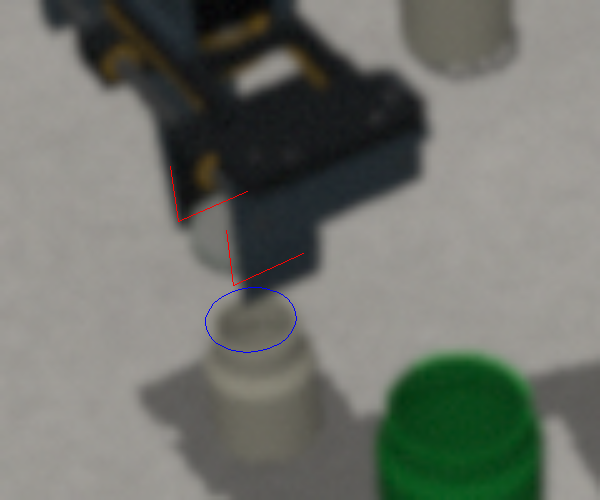

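The offset holds here too, with the cover above jar_3 at crop (260,322). Lowering.

move_arm([
  {"tx": 12,"ty": 0,"tz": 0,"roll": 0,"fingers": 38},
  {"tx": 26,"ty": 0,"tz": 0,"roll": 0,"fingers": 38},
  {"tx": 36,"ty": 0,"tz": 0,"roll": 0,"fingers": 38},
  {"tx": 42,"ty": 0,"tz": 0,"roll": 0,"fingers": 38},
  {"tx": 45,"ty": 0,"tz": 0,"roll": 0,"fingers": 38},
  {"tx": 47,"ty": 0,"tz": 0,"roll": 0,"fingers": 38},
  {"tx": 48,"ty": 0,"tz": 0,"roll": 0,"fingers": 38},
  {"tx": 48,"ty": 0,"tz": 0,"roll": 0,"fingers": 38},
])

```text
time_s: 12.78
eef_pos: [0.6214, -0.1179, 0.0487]
eef_rot: [0.0, 1.57, -0.0]
contact_force: [0.1, 0.1, -0.1]
gripper_width: 0.492
```

move_arm([
  {"tx": 1,"ty": 0,"tz": 0,"roll": 0,"fingers": 38},
  {"tx": 2,"ty": 0,"tz": 0,"roll": 0,"fingers": 38},
  {"tx": 2,"ty": 0,"tz": 0,"roll": 0,"fingers": 38},
])

```text
time_s: 13.03
eef_pos: [0.6215, -0.1181, 0.0474]
eef_rot: [0.0, 1.569, -0.0]
contact_force: [0.4, 0.2, 3.9]
gripper_width: 0.494
```

move_arm([
  {"tx": -0.5,"ty": 0,"tz": 0,"roll": 0,"fingers": 49},
  {"tx": -0.5,"ty": 0,"tz": 0,"roll": 0,"fingers": 54},
  {"tx": -0.5,"ty": 0,"tz": 0,"roll": 0,"fingers": 62},
  {"tx": -0.5,"ty": 0,"tz": 0,"roll": 0,"fingers": 70},
  {"tx": -20,"ty": 0,"tz": 0,"roll": 0,"fingers": 75},
  {"tx": -50,"ty": 5,"tz": 0,"roll": 0,"fingers": 80},
  {"tx": -60,"ty": 30,"tz": -2,"roll": 0,"fingers": 80},
  {"tx": -60,"ty": 65,"tz": -5,"roll": 0,"fingers": 80},
  {"tx": -60,"ty": 100,"tz": -8,"roll": 0,"fingers": 80},
  {"tx": -60,"ty": 140,"tz": -12,"roll": 0,"fingers": 80},
  {"tx": -60,"ty": 180,"tz": -16,"roll": 0,"fingers": 80},
  {"tx": -60,"ty": 220,"tz": -18,"roll": 0,"fingers": 80},
])

```text
time_s: 14.03
eef_pos: [0.6024, 0.1036, 0.1064]
eef_rot: [0.001, 1.571, -0.001]
contact_force: [1.0, -0.0, -0.4]
gripper_width: 0.875
```

move_arm([
  {"tx": 0,"ty": 35,"tz": -2,"roll": 0,"fingers": 80},
  {"tx": 0,"ty": 65,"tz": -4,"roll": 0,"fingers": 80},
  {"tx": 0,"ty": 85,"tz": -5,"roll": 0,"fingers": 80},
  {"tx": 0,"ty": 85,"tz": -5,"roll": 0,"fingers": 80},
  {"tx": 0,"ty": 85,"tz": -5,"roll": 0,"fingers": 80},
])

```text
time_s: 14.45
eef_pos: [0.5978, 0.1877, 0.1062]
eef_rot: [-0.002, 1.571, 0.001]
contact_force: [-0.4, 0.3, 0.4]
gripper_width: 0.877
```

```bash
python3 - <<'E'
from h import *
W=seated(3)
for i,R in enumerate((.034,.0285)):
    z=.013*(i+1); P=band(W,(.597,.19),.05,z-.0045,z+.0045)
    print("cover",i+1,len(P),P[:,2].mean().round(4),ring(P[:,:2],R,P[:,:2].mean(0)))
print(telemetry.get_state()["eef_pos"],delta((.5984,.1883,.000)))
E
```

```text
seated 3 297 z med 0.0735 want 0.073 (array([ 0.619857  , -0.11645087]), np.float64(0.001084475912118553)) jar (0.6197, -0.1163) n [0.002 0.001 1.   ]
cover 1 273 0.0133 (array([0.5964576 , 0.18976608]), np.float64(0.00034081654380448324))
cover 2 681 0.0266 (array([0.59744541, 0.19026015]), np.float64(0.0006212997587900262))
[0.59794603 0.18667592 0.10617059] [106.2   1.7   0.5]
```

Cover_3 is seated. Now cover_2.

move_arm([
  {"tx": 20,"ty": 1,"tz": 0.5,"roll": 0,"fingers": 76},
  {"tx": 50,"ty": 1,"tz": 0.5,"roll": 0,"fingers": 76},
  {"tx": 75,"ty": 1,"tz": 0.5,"roll": 0,"fingers": 76},
  {"tx": 92,"ty": 1,"tz": 0.5,"roll": 0,"fingers": 76},
  {"tx": 101,"ty": 1,"tz": 0.5,"roll": 0,"fingers": 76},
  {"tx": 105,"ty": 1,"tz": 0.5,"roll": 0,"fingers": 72},
  {"tx": 106,"ty": 1,"tz": 0.5,"roll": 0,"fingers": 72},
  {"tx": 106,"ty": 1,"tz": 0.5,"roll": 0,"fingers": 72},
  {"tx": 106,"ty": 1,"tz": 0.5,"roll": 0,"fingers": 72},
])

```text
time_s: 15.25
eef_pos: [0.5997, 0.188, 0.0017]
eef_rot: [0.001, 1.568, 0.0]
contact_force: [-0.4, -0.7, -0.4]
gripper_width: 0.786
```

move_arm([
  {"tx": 1.5,"ty": 0,"tz": -1,"roll": 0,"fingers": 66},
  {"tx": 1.5,"ty": 0,"tz": -1,"roll": 0,"fingers": 62},
  {"tx": 1.5,"ty": 0,"tz": -1,"roll": 0,"fingers": 58},
  {"tx": 1.5,"ty": 0,"tz": -1,"roll": 0,"fingers": 54},
  {"tx": 1.5,"ty": 0,"tz": -1,"roll": 0,"fingers": 50},
  {"tx": 1.5,"ty": 0,"tz": -1,"roll": 0,"fingers": 50},
  {"tx": 1.5,"ty": 0,"tz": -1,"roll": 0,"fingers": 50},
  {"tx": 0,"ty": 0,"tz": -1,"roll": 0,"fingers": 50},
  {"tx": -6,"ty": 0,"tz": -1,"roll": 0,"fingers": 50},
  {"tx": -18,"ty": 0,"tz": -1,"roll": 0,"fingers": 50},
  {"tx": -38,"ty": 0,"tz": -1,"roll": 0,"fingers": 50},
  {"tx": -58,"ty": 0,"tz": -1,"roll": 0,"fingers": 50},
], squeeze=25)

```text
time_s: 16.25
eef_pos: [0.5971, 0.1879, 0.0592]
eef_rot: [-0.0, 1.572, -0.0]
contact_force: [0.5, 0.3, -0.1]
gripper_width: 0.609
```

```bash
python3 - <<'E'
from h import *
held(.0285)
_,_,W=cloud("scene")
P=band(W,(.597,.19),.05,.013-.0045,.013+.0045)
print("cover 1",len(P),P[:,2].mean().round(4),ring(P[:,:2],.034,P[:,:2].mean(0)))
print(delta((.4024,-.3014,.1)))
E
```

```text
tcp [0.5971 0.1879 0.0592] held 289 mean-tcp [ 0.0138 -0.0007  0.026 ] min [-0.0215 -0.025   0.0186] max [0.0277 0.0259 0.0295]
(array([  0,   0,   0,   0,   2,  11, 106, 169,   1,   0,   0,   0,   0]), array([0.005, 0.008, 0.011, 0.014, 0.017, 0.02 , 0.023, 0.026, 0.029,
       0.032, 0.035, 0.038, 0.041, 0.044]))
normal [0.025 0.028 0.999]
cover 1 717 0.0138 (array([0.59660695, 0.18969034]), np.float64(0.0013673320664157433))
[ -40.  -490.2 -197.4]
```

Held and level. On to jar_2.

move_arm([
  {"tx": -20,"ty": -5,"tz": -2,"roll": 0,"fingers": 50},
  {"tx": -35,"ty": -25,"tz": -10,"roll": 0,"fingers": 50},
  {"tx": -41,"ty": -55,"tz": -22,"roll": 0,"fingers": 50},
  {"tx": -41,"ty": -90,"tz": -36,"roll": 0,"fingers": 50},
  {"tx": -41,"ty": -125,"tz": -50,"roll": 0,"fingers": 50},
  {"tx": -41,"ty": -160,"tz": -64,"roll": 0,"fingers": 50},
  {"tx": -41,"ty": -195,"tz": -78,"roll": 0,"fingers": 50},
  {"tx": -41,"ty": -230,"tz": -92,"roll": 0,"fingers": 50},
  {"tx": -41,"ty": -265,"tz": -106,"roll": 0,"fingers": 50},
  {"tx": -41,"ty": -300,"tz": -120,"roll": 0,"fingers": 50},
  {"tx": -41,"ty": -335,"tz": -134,"roll": 0,"fingers": 50},
  {"tx": -41,"ty": -365,"tz": -146,"roll": 0,"fingers": 50},
])

```text
time_s: 17.35
eef_pos: [0.4499, -0.1786, 0.0992]
eef_rot: [0.001, 1.572, -0.001]
contact_force: [0.3, -0.0, -0.3]
gripper_width: 0.612
```

```bash
python3 - <<'E'
from h import *
print(telemetry.get_state()["eef_pos"],telemetry.get_state()["joints"].round(2),delta((.4024,-.3014,.1)))
E
```

```text
[ 0.44992104 -0.17862683  0.09917639] [-0.4   0.27  1.92 -0.    0.95 -1.97] [  -0.8 -122.8  -47.4]
```

move_arm([
  {"tx": 0,"ty": -30,"tz": -12,"roll": 0,"fingers": 50},
  {"tx": 0,"ty": -62,"tz": -24,"roll": 0,"fingers": 50},
  {"tx": 0,"ty": -92,"tz": -35,"roll": 0,"fingers": 50},
  {"tx": 0,"ty": -112,"tz": -43,"roll": 0,"fingers": 50},
  {"tx": 0,"ty": -123,"tz": -47.5,"roll": 0,"fingers": 50},
  {"tx": 0,"ty": -123,"tz": -47.5,"roll": 0,"fingers": 50},
  {"tx": 0,"ty": -123,"tz": -47.5,"roll": 0,"fingers": 50},
])

```text
time_s: 17.93
eef_pos: [0.4038, -0.2994, 0.0991]
eef_rot: [0.002, 1.571, -0.0]
contact_force: [0.3, 0.5, -1.2]
gripper_width: 0.615
```

```bash
python3 - <<'E'
from h import *
held(.0285); print(delta((.4024,-.3014,.0545)))
s=telemetry.get_state(); W=overlay("pics/s9.png",(220,80,340,180),s["eef_pos"],s["gripper_width"]*.0912,.040,circles=[((.4024,-.3014),.0245,.074)])
P=band(W,(.4016,-.2996),.036,.068,.080); print(len(P)and ring(P[:,:2],.0245,P[:,:2].mean(0)))
E
```

```text
tcp [ 0.4038 -0.2994  0.0991] held 113 mean-tcp [ 0.0124 -0.0013  0.0256] min [-0.0105 -0.0241  0.0187] max [0.0269 0.0221 0.0288]
(array([ 0,  0,  0,  0,  2,  8, 49, 54,  0,  0,  0,  0,  0]), array([0.005, 0.008, 0.011, 0.014, 0.017, 0.02 , 0.023, 0.026, 0.029,
       0.032, 0.035, 0.038, 0.041, 0.044]))
normal [ 0.05  -0.003  0.999]
[44.6 -2.6 -1.6]
(array([ 0.40248115, -0.30016016]), np.float64(0.0012729923553987616))
```

View pics/s9.png

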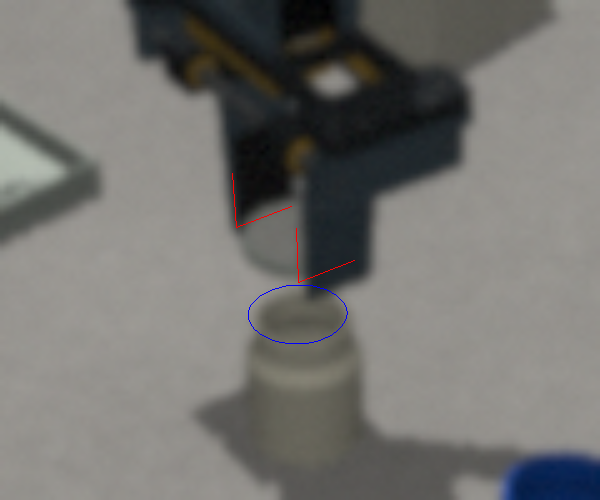

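The cover is over jar_2's mouth at crop (300,315). Correcting by about 2 mm and lowering.

move_arm([
  {"tx": 10,"ty": -2,"tz": -1.5,"roll": 0,"fingers": 50},
  {"tx": 22,"ty": -2,"tz": -1.5,"roll": 0,"fingers": 50},
  {"tx": 32,"ty": -2,"tz": -1.5,"roll": 0,"fingers": 50},
  {"tx": 38,"ty": -2,"tz": -1.5,"roll": 0,"fingers": 50},
  {"tx": 41,"ty": -2,"tz": -1.5,"roll": 0,"fingers": 50},
  {"tx": 42,"ty": -2,"tz": -1.5,"roll": 0,"fingers": 50},
  {"tx": 42,"ty": -2,"tz": -1.5,"roll": 0,"fingers": 50},
  {"tx": 42,"ty": -2,"tz": -1.5,"roll": 0,"fingers": 50},
])

```text
time_s: 18.7
eef_pos: [0.4028, -0.3021, 0.0577]
eef_rot: [-0.0, 1.57, -0.0]
contact_force: [-0.5, 0.8, 0.4]
gripper_width: 0.616
```

move_arm([
  {"tx": 1,"ty": 0,"tz": 0,"roll": 0,"fingers": 50},
  {"tx": 2,"ty": 0,"tz": 0,"roll": 0,"fingers": 50},
  {"tx": 2.5,"ty": 0,"tz": 0,"roll": 0,"fingers": 50},
  {"tx": 2.5,"ty": 0,"tz": 0,"roll": 0,"fingers": 50},
])

```text
time_s: 19.03
eef_pos: [0.4027, -0.3021, 0.0553]
eef_rot: [0.0, 1.57, -0.001]
contact_force: [-0.4, 0.8, 2.2]
gripper_width: 0.612
```

Contact at seated height. Release and go back toward the pile.

move_arm([
  {"tx": 0,"ty": 0,"tz": 0,"roll": 0,"fingers": 60},
  {"tx": 0,"ty": 0,"tz": 0,"roll": 0,"fingers": 66},
  {"tx": 0,"ty": 0,"tz": 0,"roll": 0,"fingers": 74},
  {"tx": 0,"ty": 0,"tz": 0,"roll": 0,"fingers": 82},
  {"tx": -20,"ty": 0,"tz": 0,"roll": 0,"fingers": 85},
  {"tx": -45,"ty": 3,"tz": 1,"roll": 0,"fingers": 88},
  {"tx": -55,"ty": 20,"tz": 8,"roll": 0,"fingers": 88},
  {"tx": -55,"ty": 50,"tz": 20,"roll": 0,"fingers": 88},
  {"tx": -55,"ty": 85,"tz": 34,"roll": 0,"fingers": 88},
  {"tx": -55,"ty": 120,"tz": 48,"roll": 0,"fingers": 88},
  {"tx": -55,"ty": 155,"tz": 62,"roll": 0,"fingers": 88},
  {"tx": -55,"ty": 190,"tz": 76,"roll": 0,"fingers": 88},
])

```text
time_s: 20.03
eef_pos: [0.4788, -0.1103, 0.11]
eef_rot: [0.001, 1.571, -0.001]
contact_force: [1.0, 0.7, -0.2]
gripper_width: 0.962
```

move_arm([
  {"tx": 0,"ty": 35,"tz": 14,"roll": 0,"fingers": 90},
  {"tx": 0,"ty": 70,"tz": 28,"roll": 0,"fingers": 90},
  {"tx": 0,"ty": 105,"tz": 42,"roll": 0,"fingers": 90},
  {"tx": 0,"ty": 140,"tz": 56,"roll": 0,"fingers": 90},
  {"tx": 0,"ty": 175,"tz": 70,"roll": 0,"fingers": 90},
  {"tx": 0,"ty": 210,"tz": 84,"roll": 0,"fingers": 90},
  {"tx": 0,"ty": 245,"tz": 98,"roll": 0,"fingers": 90},
  {"tx": 0,"ty": 275,"tz": 110,"roll": 0,"fingers": 90},
  {"tx": 0,"ty": 293,"tz": 117,"roll": 0,"fingers": 90},
  {"tx": 0,"ty": 300,"tz": 119,"roll": 0,"fingers": 90},
  {"tx": 0,"ty": 300,"tz": 119,"roll": 0,"fingers": 90},
  {"tx": 0,"ty": 300,"tz": 119,"roll": 0,"fingers": 90},
])

```text
time_s: 21.03
eef_pos: [0.597, 0.1873, 0.1095]
eef_rot: [-0.001, 1.572, -0.001]
contact_force: [-0.1, -1.3, 0.4]
gripper_width: 0.983
```

```bash
python3 - <<'E'
from h import *
W=seated(2)
P=band(W,(.597,.19),.05,.013-.0045,.013+.0045)
print("cover 1",len(P),P[:,2].mean().round(4),ring(P[:,:2],.034,P[:,:2].mean(0)))
print(telemetry.get_state()["eef_pos"],delta((.5971,.1881,-.012)))
E
```

```text
seated 2 276 z med 0.0812 want 0.081 (array([ 0.40137241, -0.30055771]), np.float64(0.0011693045870004755)) jar (0.4016, -0.2996) n [0.    0.004 1.   ]
cover 1 941 0.0137 (array([0.59643146, 0.18976086]), np.float64(0.0004974874164442227))
[0.59690607 0.18668797 0.10971047] [121.7   1.5   0.3]
```

Cover_2 is seated. Now cover_1.

move_arm([
  {"tx": 20,"ty": 1,"tz": 0.3,"roll": 0,"fingers": 90},
  {"tx": 50,"ty": 1,"tz": 0.3,"roll": 0,"fingers": 90},
  {"tx": 80,"ty": 1,"tz": 0.3,"roll": 0,"fingers": 90},
  {"tx": 100,"ty": 1,"tz": 0.3,"roll": 0,"fingers": 90},
  {"tx": 112,"ty": 1,"tz": 0.3,"roll": 0,"fingers": 88},
  {"tx": 117,"ty": 1,"tz": 0.3,"roll": 0,"fingers": 86},
  {"tx": 120,"ty": 1,"tz": 0.3,"roll": 0,"fingers": 84},
  {"tx": 120,"ty": 1,"tz": 0.3,"roll": 0,"fingers": 84},
  {"tx": 120,"ty": 1,"tz": 0.3,"roll": 0,"fingers": 84},
])

```text
time_s: 21.83
eef_pos: [0.5989, 0.1891, -0.0087]
eef_rot: [0.001, 1.568, 0.0]
contact_force: [-0.4, 0.2, 0.5]
gripper_width: 0.92
```

move_arm([
  {"tx": 2,"ty": -1,"tz": -1.8,"roll": 0,"fingers": 84},
  {"tx": 3.5,"ty": -1,"tz": -1.8,"roll": 0,"fingers": 80},
  {"tx": 3.5,"ty": -1,"tz": -1.8,"roll": 0,"fingers": 76},
  {"tx": 3.5,"ty": -1,"tz": -1.8,"roll": 0,"fingers": 72},
  {"tx": 3.5,"ty": -1,"tz": -1.8,"roll": 0,"fingers": 68},
  {"tx": 3.5,"ty": -1,"tz": -1.8,"roll": 0,"fingers": 64},
  {"tx": 3.5,"ty": -1,"tz": -1.8,"roll": 0,"fingers": 60},
  {"tx": 3.5,"ty": -1,"tz": -1.8,"roll": 0,"fingers": 60},
  {"tx": 3.5,"ty": -1,"tz": -1.8,"roll": 0,"fingers": 60},
])

```text
time_s: 22.58
eef_pos: [0.5968, 0.1881, -0.0126]
eef_rot: [0.0, 1.569, 0.0]
contact_force: [-0.6, -0.5, 6.4]
gripper_width: 0.734
```

move_arm([
  {"tx": -2,"ty": 0,"tz": 0,"roll": 0,"fingers": 60},
  {"tx": -8,"ty": 0,"tz": 0,"roll": 0,"fingers": 60},
  {"tx": -20,"ty": 0,"tz": 0,"roll": 0,"fingers": 60},
  {"tx": -40,"ty": 0,"tz": 0,"roll": 0,"fingers": 60},
  {"tx": -65,"ty": 0,"tz": 0,"roll": 0,"fingers": 60},
  {"tx": -90,"ty": 0,"tz": 0,"roll": 0,"fingers": 60},
  {"tx": -108,"ty": 0,"tz": 0,"roll": 0,"fingers": 60},
  {"tx": -112,"ty": 0,"tz": 0,"roll": 0,"fingers": 60},
  {"tx": -112,"ty": 0,"tz": 0,"roll": 0,"fingers": 60},
  {"tx": -112,"ty": 0,"tz": 0,"roll": 0,"fingers": 60},
], squeeze=30)

```text
time_s: 23.42
eef_pos: [0.5955, 0.1879, 0.0979]
eef_rot: [0.0, 1.572, -0.0]
contact_force: [-0.1, -0.2, -0.1]
gripper_width: 0.732
```

```bash
python3 - <<'E'
from h import *
held(.034); print(delta((.4380,.0007,.1)))
E
```

```text
tcp [0.5955 0.1879 0.0979] held 557 mean-tcp [ 0.0129 -0.0023  0.0261] min [-0.0259 -0.0333  0.0181] max [0.0332 0.0304 0.0334]
(array([  0,   0,   0,   0,   1,  18, 218, 314,   5,   1,   0,   0,   0]), array([0.005, 0.008, 0.011, 0.014, 0.017, 0.02 , 0.023, 0.026, 0.029,
       0.032, 0.035, 0.038, 0.041, 0.044]))
normal [0.025 0.005 1.   ]
[  -2.3 -187.1 -157. ]
```

move_arm([
  {"tx": -1,"ty": -10,"tz": -8,"roll": 0,"fingers": 60},
  {"tx": -2,"ty": -30,"tz": -25,"roll": 0,"fingers": 60},
  {"tx": -2,"ty": -55,"tz": -46,"roll": 0,"fingers": 60},
  {"tx": -2,"ty": -80,"tz": -67,"roll": 0,"fingers": 60},
  {"tx": -2,"ty": -105,"tz": -88,"roll": 0,"fingers": 60},
  {"tx": -2,"ty": -130,"tz": -110,"roll": 0,"fingers": 60},
  {"tx": -2,"ty": -155,"tz": -131,"roll": 0,"fingers": 60},
  {"tx": -2,"ty": -175,"tz": -148,"roll": 0,"fingers": 60},
  {"tx": -2,"ty": -187,"tz": -158,"roll": 0,"fingers": 60},
  {"tx": -2,"ty": -187,"tz": -158,"roll": 0,"fingers": 60},
  {"tx": -2,"ty": -187,"tz": -158,"roll": 0,"fingers": 60},
])

```text
time_s: 24.38
eef_pos: [0.4373, 0.0008, 0.0996]
eef_rot: [0.002, 1.572, -0.001]
contact_force: [0.8, 0.1, -0.5]
gripper_width: 0.733
```

```bash
python3 - <<'E'
from h import *
held(.034); print(delta((.4380,.0007,.0635)))
s=telemetry.get_state(); W=overlay("pics/s10.png",(280,150,400,250),s["eef_pos"],s["gripper_width"]*.0912,.040,circles=[((.4380,.0007),.03,.082)])
E
```

```text
tcp [0.4373 0.0008 0.0996] held 338 mean-tcp [ 0.0097 -0.0016  0.0263] min [-0.0155 -0.0293  0.0226] max [0.033  0.0291 0.0293]
(array([  0,   0,   0,   0,   0,   1, 138, 197,   2,   0,   0,   0,   0]), array([0.005, 0.008, 0.011, 0.014, 0.017, 0.02 , 0.023, 0.026, 0.029,
       0.032, 0.035, 0.038, 0.041, 0.044]))
normal [-0.008  0.002  1.   ]
[36.4 -0.6 -0.2]
```

View pics/s10.png

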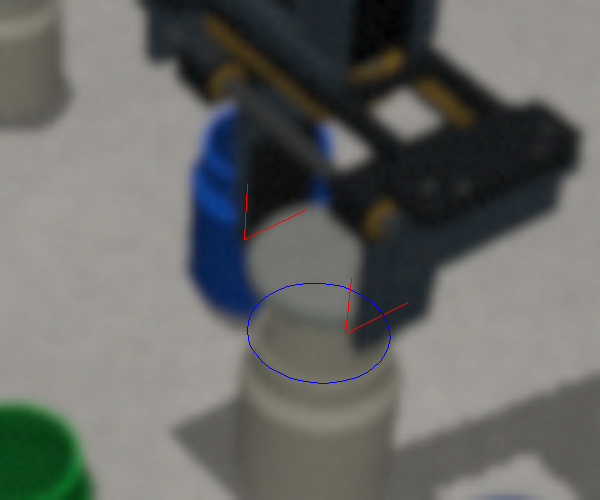

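Cover_1 is level over jar_1, with the rim circle at (318,333) in the crop. Lowering.

move_arm([
  {"tx": 8,"ty": 0,"tz": 0,"roll": 0,"fingers": 60},
  {"tx": 18,"ty": 0,"tz": 0,"roll": 0,"fingers": 60},
  {"tx": 26,"ty": 0,"tz": 0,"roll": 0,"fingers": 60},
  {"tx": 31,"ty": 0,"tz": 0,"roll": 0,"fingers": 60},
  {"tx": 33,"ty": 0,"tz": 0,"roll": 0,"fingers": 60},
  {"tx": 34,"ty": 0,"tz": 0,"roll": 0,"fingers": 60},
  {"tx": 34,"ty": 0,"tz": 0,"roll": 0,"fingers": 60},
])

```text
time_s: 25.07
eef_pos: [0.4382, 0.0012, 0.0663]
eef_rot: [0.0, 1.571, 0.0]
contact_force: [-1.5, -0.4, -1.5]
gripper_width: 0.735
```

move_arm([
  {"tx": 1,"ty": 0,"tz": 0,"roll": 0,"fingers": 60},
  {"tx": 1.5,"ty": 0,"tz": 0,"roll": 0,"fingers": 60},
  {"tx": 1.5,"ty": 0,"tz": 0,"roll": 0,"fingers": 60},
])

```text
time_s: 25.32
eef_pos: [0.4382, 0.001, 0.0651]
eef_rot: [0.0, 1.57, -0.0]
contact_force: [0.8, -0.5, -0.4]
gripper_width: 0.734
```

move_arm([
  {"tx": 1,"ty": 0,"tz": 0,"roll": 0,"fingers": 60},
  {"tx": 1.5,"ty": 0,"tz": 0,"roll": 0,"fingers": 60},
  {"tx": 1.5,"ty": 0,"tz": 0,"roll": 0,"fingers": 60},
])

```text
time_s: 25.57
eef_pos: [0.438, 0.001, 0.0634]
eef_rot: [0.0, 1.571, -0.0]
contact_force: [0.0, -0.1, -0.5]
gripper_width: 0.733
```

move_arm([
  {"tx": 0.7,"ty": 0,"tz": 0,"roll": 0,"fingers": 60},
  {"tx": 1.2,"ty": 0,"tz": 0,"roll": 0,"fingers": 60},
  {"tx": 1.2,"ty": 0,"tz": 0,"roll": 0,"fingers": 60},
])

```text
time_s: 25.82
eef_pos: [0.4382, 0.001, 0.0633]
eef_rot: [0.0, 1.57, -0.0]
contact_force: [-3.4, 0.3, 9.5]
gripper_width: 0.734
```

```bash
python3 - <<'E'
from h import *
held(.034); print(telemetry.get_state()["contact_force"])
E
```

```text
tcp [0.4382 0.001  0.0633] held 357 mean-tcp [0.0121 0.0001 0.0247] min [-0.0127 -0.0287  0.0031] max [0.0334 0.0302 0.0295]
(array([  9,   3,   0,   0,   0,   1, 126, 196,   6,   0,   0,   0,   0]), array([0.005, 0.008, 0.011, 0.014, 0.017, 0.02 , 0.023, 0.026, 0.029,
       0.032, 0.035, 0.038, 0.041, 0.044]))
normal [0.103 0.109 0.989]
[-2.15814068  0.53611248 10.28892611]
```

Seated contact. Release and rise well clear.

move_arm([
  {"tx": -0.5,"ty": 0,"tz": 0,"roll": 0,"fingers": 70},
  {"tx": -0.5,"ty": 0,"tz": 0,"roll": 0,"fingers": 76},
  {"tx": -0.5,"ty": 0,"tz": 0,"roll": 0,"fingers": 82},
  {"tx": -0.5,"ty": 0,"tz": 0,"roll": 0,"fingers": 86},
  {"tx": -0.5,"ty": 0,"tz": 0,"roll": 0,"fingers": 88},
  {"tx": -15,"ty": 0,"tz": 0,"roll": 0,"fingers": 88},
  {"tx": -40,"ty": 0,"tz": 0,"roll": 0,"fingers": 88},
  {"tx": -70,"ty": 0,"tz": 0,"roll": 0,"fingers": 88},
  {"tx": -90,"ty": 20,"tz": 20,"roll": 0,"fingers": 88},
  {"tx": -100,"ty": 50,"tz": 40,"roll": 0,"fingers": 88},
  {"tx": -100,"ty": 85,"tz": 60,"roll": 0,"fingers": 88},
  {"tx": -100,"ty": 120,"tz": 80,"roll": 0,"fingers": 88},
])

```text
time_s: 26.87
eef_pos: [0.5195, 0.1223, 0.1634]
eef_rot: [0.002, 1.568, -0.001]
contact_force: [0.8, -1.1, -0.8]
gripper_width: 0.963
```

move_arm([
  {"tx": 0,"ty": 35,"tz": 20,"roll": 0,"fingers": 88},
  {"tx": 0,"ty": 55,"tz": 40,"roll": 0,"fingers": 88},
  {"tx": 0,"ty": 70,"tz": 60,"roll": 0,"fingers": 88},
  {"tx": 0,"ty": 70,"tz": 60,"roll": 0,"fingers": 88},
  {"tx": 0,"ty": 70,"tz": 60,"roll": 0,"fingers": 88},
  {"tx": 0,"ty": 70,"tz": 60,"roll": 0,"fingers": 88},
])

```text
time_s: 27.37
eef_pos: [0.5773, 0.1905, 0.1616]
eef_rot: [-0.0, 1.573, -0.001]
contact_force: [-0.2, -0.6, 1.2]
gripper_width: 0.964
```

```bash
python3 - <<'E'
from h import *
for k in (1,2,3,4): seated(k)
im,d,W=cloud("scene"); cv2.imwrite("pics/end.png",im[:,:,::-1]); f=np.load("scene0.npz")
for n,lo,hi in (("tape",(200,150,0),(255,255,90)),):
    for i in (f["im"],im):
        m=cv2.inRange(i,lo,hi); print(n,np.argwhere(m>0).mean(0).round(1))
print("bottle diff",np.abs(f["im"][165:215,150:185].astype(int)-im[165:215,150:185]).mean())
print(telemetry.get_state()["eef_pos"],telemetry.get_state()["contact_force"])
E
```

```text
h.py:43: RuntimeWarning: Mean of empty slice.
  P=band(W,c,CR[k]+.012,h-.005,h+.012); q=P-P.mean(0); nn=np.linalg.svd(q[abs(q[:,2])<.003])[2][2]
  ret = um.true_divide(
  return _methods._mean(a, axis=axis, dtype=dtype,
  ret = ret.dtype.type(ret / rcount)
h.py:44: RuntimeWarning: Mean of empty slice.
  print("seated",k,len(P),"z med",np.median(P[:,2]).round(4),"want",round(h,4),ring(P[:,:2],CR[k],P[:,:2].mean(0)),"jar",c,"n",(nn*np.sign(nn[2])).round(3))
Traceback (most recent call last):
  File "h.py", line 44, in seated
    print("seated",k,len(P),"z med",np.median(P[:,2]).round(4),"want",round(h,4),ring(P[:,:2],CR[k],P[:,:2].mean(0)),"jar",c,"n",(nn*np.sign(nn[2])).round(3))
                                                                                 ~~~~^^^^^^^^^^^^^^^^^^^^^^^^^^^^^^^
  File "h.py", line 11, in ring
    h=cv2.convexHull(P.astype(np.float32)).reshape(-1,2)
      ^^^^^^^^^^^^^^^^^^^^^^^^^^^^^^^^^^^^^^^^^^^^
AttributeError: 'NoneType' object has no attribute 'reshape'
```

The gripper is blocking the camera's line to jar_1. Moving it further to the +y side.

move_arm([
  {"tx": -10,"ty": 35,"tz": -10,"roll": 0,"fingers": 88},
  {"tx": -30,"ty": 70,"tz": -30,"roll": 0,"fingers": 88},
  {"tx": -50,"ty": 105,"tz": -55,"roll": 0,"fingers": 88},
  {"tx": -60,"ty": 140,"tz": -80,"roll": 0,"fingers": 88},
  {"tx": -60,"ty": 175,"tz": -105,"roll": 0,"fingers": 88},
  {"tx": -60,"ty": 210,"tz": -130,"roll": 0,"fingers": 88},
  {"tx": -60,"ty": 245,"tz": -155,"roll": 0,"fingers": 88},
  {"tx": -60,"ty": 260,"tz": -180,"roll": 0,"fingers": 88},
  {"tx": -60,"ty": 270,"tz": -200,"roll": 0,"fingers": 88},
  {"tx": -60,"ty": 270,"tz": -200,"roll": 0,"fingers": 88},
  {"tx": -60,"ty": 270,"tz": -200,"roll": 0,"fingers": 88},
])

```text
time_s: 28.33
eef_pos: [0.3772, 0.4605, 0.2227]
eef_rot: [-0.001, 1.57, 0.001]
contact_force: [-0.2, 0.8, 0.3]
gripper_width: 0.966
```

```bash
python3 - <<'E'
from h import *
im,d,W=cloud("scene"); cv2.imwrite("pics/end.png",im[:,:,::-1]); f=np.load("scene0.npz")
for i in (f["im"],im):
    m=cv2.inRange(i,(170,140,0),(255,255,90)); print("tape",np.argwhere(m>0).mean(0).round(1))
print("bottle diff",np.abs(f["im"][165:215,150:185].astype(int)-im[165:215,150:185]).mean())
for k in (1,2,3,4):
    try: seated(k)
    except Exception as e: print(k,e)
try: seated(1,"top")
except Exception as e: print(e)
E
```

```text
tape [438.4 349.9]
tape [438.4 349.9]
bottle diff 1.4165714285714286
seated 1 620 z med 0.0897 want 0.089 (array([0.43809256, 0.00300196]), np.float64(0.0006770305739174259)) jar (0.4375, 0.0026) n [0.002 0.001 1.   ]
seated 2 280 z med 0.0813 want 0.081 (array([ 0.40180527, -0.30005345]), np.float64(0.0006895343706969431)) jar (0.4016, -0.2996) n [0.001 0.005 1.   ]
seated 3 300 z med 0.0734 want 0.073 (array([ 0.61979067, -0.11628539]), np.float64(0.0007035911846508125)) jar (0.6197, -0.1163) n [0.005 0.005 1.   ]
seated 4 279 z med 0.0656 want 0.065 (array([0.40174022, 0.32489046]), np.float64(0.0004401981239386873)) jar (0.4014, 0.3247) n [ 0.003 -0.007  1.   ]
seated 1 843 z med 0.0883 want 0.089 (array([ 0.43895383, -0.00044389]), np.float64(0.0004025715219855399)) jar (0.4375, 0.0026) n [ 0.002 -0.006  1.   ]
```

View pics/end.png

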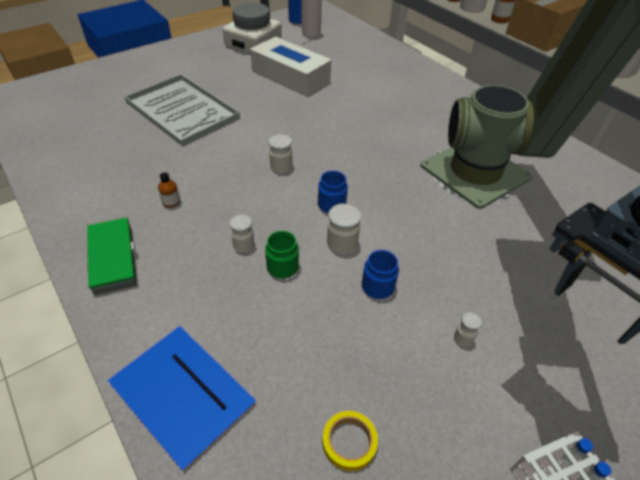

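All four white jars are closed: (344,218), (280,143), (241,224) and (470,322). The tape and bottle have not moved, and the arm is clear.

```bash
python3 -c "
from plant import ticket; print(ticket.finish_job())"
```

```text
the job is handed in; nothing more can be done
None
```

I took the pile apart and put each cover on the jar of its own size, then handed the job in at about 28 s of robot time. The hand-in reports no verdict, so the result below is from my last camera checks.

| Cover | Top of cover vs seated height | Off jar centre | Flatness |
|---|---|---|---|
| cover_1 | +0.7 mm | about 0.7 mm | within 0.01 rad |
| cover_2 | +0.3 mm | about 0.5 mm | within 0.01 rad |
| cover_3 | +0.4 mm | about 0.1 mm | within 0.01 rad |
| cover_4 | +0.6 mm | about 0.4 mm | within 0.01 rad |

- **Other objects:** The tape roll and the brown bottle look unchanged from the first picture. The gripper was open and clear of everything when I handed in.
- **Tip height:** The real fingertips stood about 40 mm higher than the reported tool height. My first try on cover_4 therefore closed on air above the pile. It touched nothing, and I used heights seen by the camera from then on.
- **Camera disagreement:** The two cameras differ by about 3 mm in y and 1.5 mm in x. I aimed at the average and compared covers and jars within one camera. The offsets are measured against the jars as first seen.
- **Failed check:** One end check failed because the gripper blocked the camera's view of jar_1. I moved the arm aside and repeated it.

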